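# Pack up the short foot of a plant stand and load it

### The job

The plant stand's front left foot hangs short of the bench: working up from the thinnest (white, blue, yellow, then red only if yellow goes in), slide the packers one at a time under the foot to find the thickest that still fits, leave that one under the foot pushed fully home against the leg behind. Once it is in, press the orange locking lever down until its catch holds it, and only after that stand every potted plant upright on the shelf. At the end the other three packers lie flat on the green mat; do not tip a pot over and do not disturb the white cup and the jar.

Things in the scene. Friction and masses are not known exactly. Their poses are not given: they have to be found in the camera images.
- stand: Low plant stand fixed to the bench: a wooden shelf with an aluminium lip on legs. Origin at bench level; its x axis points to the back of the stand (away from the robot), y to its left, z up. The short front left leg carries the adjustable foot; packers are slid under that foot from the front, along the stand's +x, on the bench top.
- shelf_mid (a point): Centre of the shelf's top surface, 100 mm above the bench; axes as the stand. The usable surface inside the lip is 118 mm (x) by 288 mm (y); the lip stands 10 mm above it. 3 pots fit side by side along y.
- back_stop (a point): Point at bench level on the flat front face (60 mm wide) of the leg right behind the foot, on the middle line of the foot; axes as the stand. A packer is fully home when its nose touches this face. The foot's front face is 40 mm in front of it (at x = -40 mm), its rear face 6 mm in front.
- foot_under (a point): Centre of the underside of the adjustable rubber foot (34 mm in x, 60 mm in y, 26 mm high; a steel rod of 16 mm and a steel bracket above it). The foot cannot move. Its height over the bench, the gap, differs from start to start: it always takes the 13 mm packer and at most about 28 mm; readings and pictures are too coarse to trust, so it is found by trying.
- lever (a joint): Sprung locking lever on the stand's right side, hinged 150 mm behind its pad. 0 rad = raised as found, 0.65 rad = fully down. It springs back until about 0.45 rad, past which an over-centre catch pulls it down and holds it; pressing on the pad needs about 10 N at most. There is a solid stop at 0.65.
- lever_pad (a point): Centre of the upper face of the orange 40 x 40 mm pad at the end of the lever. Raised: about 144 mm above the bench; pressing follows an arc about the hinge, which lies 150 mm behind the pad (stand's +x) and 50 mm above the bench when level. Fully down: about 50 mm above the bench, 27 mm nearer the front (stand's -x) than raised.
- mat: Thin flat green mat, 320 (x) by 250 mm (y), on which the packers are kept in two rows of two, noses along its x axis, about 134 mm apart along x and 104 mm along y. Origin at its centre.
- packer_a: Packer A: white plastic plate 120 (x) by 56 (y) by 8 mm thick with a black upright grip block 30 (x) by 16 (y) by 40 mm tall on it, its centre 42 mm behind the plate's centre (x = -42 mm). Origin at the centre of the underside; x points to the nose, the end that goes under the foot.
- packer_a_nose (a point): Middle of the nose edge at the underside of the white packer, 60 mm in front of its origin.
- packer_b: Packer B: blue plastic plate 120 (x) by 56 (y) by 13 mm thick with a black upright grip block 30 (x) by 16 (y) by 40 mm tall on it, its centre 42 mm behind the plate's centre (x = -42 mm). Origin at the centre of the underside; x points to the nose, the end that goes under the foot.
- packer_b_nose (a point): Middle of the nose edge at the underside of the blue packer, 60 mm in front of its origin.
- packer_c: Packer C: yellow plastic plate 120 (x) by 56 (y) by 18 mm thick with a black upright grip block 30 (x) by 16 (y) by 40 mm tall on it, its centre 42 mm behind the plate's centre (x = -42 mm). Origin at the centre of the underside; x points to the nose, the end that goes under the foot.
- packer_c_nose (a point): Middle of the nose edge at the underside of the yellow packer, 60 mm in front of its origin.
- packer_d: Packer D: red plastic plate 120 (x) by 56 (y) by 23 mm thick with a black upright grip block 30 (x) by 16 (y) by 40 mm tall on it, its centre 42 mm behind the plate's centre (x = -42 mm). Origin at the centre of the underside; x points to the nose, the end that goes under the foot.
- packer_d_nose (a point): Middle of the nose edge at the underside of the red packer, 60 mm in front of its origin.
- pot1: Potted succulent: straight terracotta pot, 58 mm diameter, 65 mm tall (rim band 61 mm), soft leaves 20 mm above the rim that may be touched. Origin at the centre of its underside. May be absent.
- pot2: Potted succulent: straight terracotta pot, 58 mm diameter, 65 mm tall (rim band 61 mm), soft leaves 20 mm above the rim that may be touched. Origin at the centre of its underside. May be absent.
- pot3: Potted succulent: straight terracotta pot, 58 mm diameter, 65 mm tall (rim band 61 mm), soft leaves 20 mm above the rim that may be touched. Origin at the centre of its underside. May be absent.
- cup: White plastic cup, 72 mm wide, 85 mm tall, beside or behind the stand; leave it alone. Origin on its underside.
- jar: Clear jar with a blue label and white cap, 80 mm wide, 110 mm tall, beside or behind the stand; leave it alone. Origin on its underside.

How it is judged:
By the outcome, as a careful person would: the job done as asked, in the order asked, and still so for the second after the job is handed in, with the robot touching nothing.
Of pot1, pot2, pot3 only 2 to 3 are there at a start; the rules pass over those that are not, and their reading is None.
At some moment in a run one of packer_a, packer_b, packer_c, packer_d may be knocked a few centimetres aside while the robot is not near it.
It also fails if it takes over 210 s, if anything falls off the work surface, if the arm or the gripper's body presses on something with over 40 N, if the wrist force passes 120 N, or if a joint passes its speed limit or range.

### The arm

A 6-joint arm with a two-finger parallel gripper is mounted at the origin on the work surface. World frame = base frame: x ahead of the robot, y to its left, z up, the work surface at z = 0. Lengths are in m, angles in rad, forces in N, time in s.
With the tool pointing down it reaches from about 0.375 to 0.9 m from the base axis. Payload 3.1 kg.
Tool frame: the origin (TCP) lies midway between the tips of the shut fingers; the grasp point (between the pads) lies 19 mm behind it; z points along the fingers, y is the direction in which the jaws open and shut (so a half turn about z gives the same grasp; the last joint's range is limited). The gripper opens to 87 mm and grips with 3 to 60 N. Pads are 19 mm wide; open, the fingers measure 117 mm over their backs; the gripper's body (75 mm by 190 mm) begins 51 mm behind the grasp point.
Start: joints at [0.998, 0.527, 1.433, -0, 1.181, -0.178], TCP at [0.24, 0.577, 0.223] pointing down, gripper open.
Joint ranges: [-3.08, 3.08], [-0.75, 2.2], [0.22, 2.44], [-1.43, 4.57], [0, 2.65], [-2.85, 2.85]. Speed limits (rad/s): [2.79, 2.79, 3.14, 3.14, 3.14, 3.14].

### API

Orientations are given as a unit quaternion [x, y, z, w].
In Python, from rig import r gives the robot as it stands.
- The arm moves only by the tool step_arm, never from a script. Its argument "rows" is a list of rows, each an object of numbers: "ax", "ay", "az": the turn, a rotation vector about the world's x, y, z in degrees; "x", "y", "z": the shift along the world's x, y, z in cm; "jaw": the closure in counts, from 0 (fully open) to 255 (shut). In form: [{"ax": .., "ay": .., "az": .., "x": .., "y": .., "z": .., "jaw": ..}, ...]. A call has 1 to 20 rows; each row shifts and turns the pose as measured when the row begins; what a row does not reach is not made up. A row lasts 1/8 s, in which the tool goes at most 62.5 mm and 10.7 degrees, less where a joint would pass 70% of its speed; a pose out of reach is approached as far as the arm can. A call with a gripper value outside its range is refused whole. The fingers move at their own pace and stop on an object; "newtons" is the grip in N (left out, the last holds). Time passes only in rows, so rows that do not move let the fingers close. It gives the time, the measured TCP pose, the force and the opening at its end, in the units of the state.
- r.sense(): the state, without advancing time (a new reading comes with each control period).
- r.grab_frame(name): name is "scene" or "top"; returns the picture (480x640x3 uint8, red, green, blue); there is no depth.
- r.camera_model(name): a dict with "fx", "fy", "cx", "cy" (pixels), "dist_coeffs" ([k1, k2, p1, p2, k3] as OpenCV has them; the pictures are not rectified), "view" (4x4, takes a point from world to camera coordinates). Camera axes: x right, y down, z forward; pixel columns grow to the right and rows downward; lengths in m; the calibration is good to about 2 mm. A picture is of the moment at which its call begins. camera_model takes no time and is no camera call.
- r.sign_off(): hands the job in, once; it reports no verdict.
The state is a dict: "t": time; "joints": joint angles; "qvel": joint speeds; "effort": joint torques, N m; "ee_pos": TCP position; "tcp_rot": TCP orientation; "contact_force": force on the tool from outside, world axes, zero at the start; "wrist_torque": the same for the moment, N m; "grip_width": finger opening in m.
Only numpy, scipy, OpenCV 4.12 (cv2) and the standard library are available. Lean on these libraries where they do the work, as an engineer would, in place of code of your own. Each camera call takes 0.05 s, during which the arm holds its last target. There are 200 camera calls.

## Working session

There is one attempt and no reset: what is moved stays moved. The work goes in short steps, Python scripts to look and compute and a tool call to move; the robot and the scene stay as the last step left them, time stands still between calls to the robot, and variables do not carry over. Pictures are saved under pics/ and viewed, on a budget of 14 in all, crops included, one or two more only if the job needs it, and the job is handed in when it is done.

Besides the shell and the picture viewer there is one more tool, called as a command line: name --argument value ..., lists and objects as JSON in quotes. step_arm: Moves the arm, as the interface text tells. Its arguments: {"type":"object","properties":{"rows":{"type":"array","items":{"type":"object","properties":{"ax":{"type":"number"},"ay":{"type":"number"},"az":{"type":"number"},"x":{"type":"number"},"y":{"type":"number"},"z":{"type":"number"},"jaw":{"type":"number"}}}},"newtons":{"type":"number"}},"required":["rows"]}

```bash
ls; mkdir -p pics; cat > h.py <<'E'
import numpy as np, cv2
from rig import r
def cam(n):
    m=r.camera_model(n); K=np.array([[m['fx'],0,m['cx']],[0,m['fy'],m['cy']],[0,0,1]]); return K,np.array(m['dist_coeffs'],float),np.array(m['view'])
def px2w(n,uv,z):
    K,d,V=cam(n); out=[]
    zs=np.broadcast_to(z,(len(uv),))
    p=cv2.undistortPoints(np.array(uv,float).reshape(-1,1,2),K,d).reshape(-1,2)
    R,t=V[:3,:3],V[:3,3]; c=-R.T@t
    for (a,b),zz in zip(p,zs):
        q=R.T@np.array([a,b,1]); out.append(c+q*(zz-c[2])/q[2])
    return np.array(out)
def w2px(n,P):
    K,d,V=cam(n); return cv2.projectPoints(np.array(P,float).reshape(-1,1,3),cv2.Rodrigues(V[:3,:3])[0],V[:3,3],K,d)[0].reshape(-1,2)
def snap(n,f,crop=None,s=1):
    im=cv2.cvtColor(r.grab_frame(n),cv2.COLOR_RGB2BGR)
    cv2.imwrite('pics/raw_'+f,im)
    if crop: x0,y0,x1,y1=crop; im=im[y0:y1,x0:x1]
    if s!=1: im=cv2.resize(im,None,fx=s,fy=s,interpolation=cv2.INTER_CUBIC)
    cv2.imwrite('pics/'+f,im)
E
python3 - <<'E'
from h import *
snap('top','t0.png',s=1.25); snap('scene','s0.png',s=1.25)
for n in('top','scene'):
    K,d,V=cam(n); print(n,K[0,0],d,-V[:3,:3].T@V[:3,3],V[2,:3])
print(r.sense())
E
```

```text
pics
top 530.7462743773791 [0.01741634 0.         0.         0.         0.        ] [0.32548057 0.01027304 1.39000364] [ 0.16848302 -0.00665314 -0.9856821 ]
scene 526.3464427919997 [0.03377735 0.         0.         0.         0.        ] [ 1.52723007 -0.20890593  0.87369541] [-0.77171718  0.18381853 -0.60882128]
{'t': 0.1, 'joints': array([ 9.97480290e-01,  5.28367388e-01,  1.43374436e+00,  1.24258420e-05,
        1.18139933e+00, -1.78472678e-01]), 'qvel': array([-0.00091702, -0.00385192, -0.00308044,  0.00088341,  0.00028966,
       -0.00089462]), 'effort': array([-1.34245934e-04, -4.40984845e+01, -1.77151322e+01,  6.35072007e-02,
        5.33855287e-02, -4.24880432e-05]), 'ee_pos': array([0.2400147 , 0.57638182, 0.22168254]), 'tcp_rot': array([ 1.96143975e-01,  9.80574638e-01, -8.90127755e-04, -3.57474517e-04]), 'contact_force': array([-0.18910173,  0.29754996, -0.25172798]), 'wrist_torque': array([0.09952024, 0.034867  , 0.0662238 ]), 'grip_width': 0.08700923849299638}
```

View pics/t0.png

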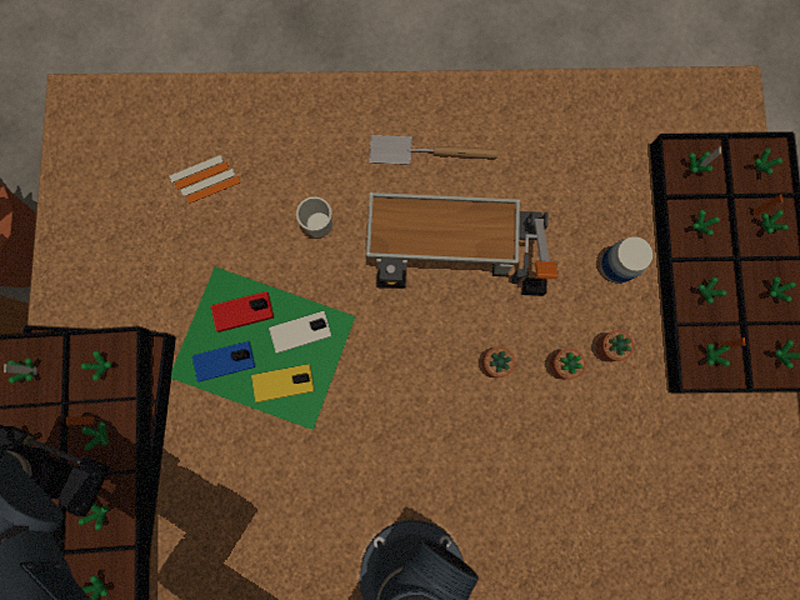

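View pics/s0.png

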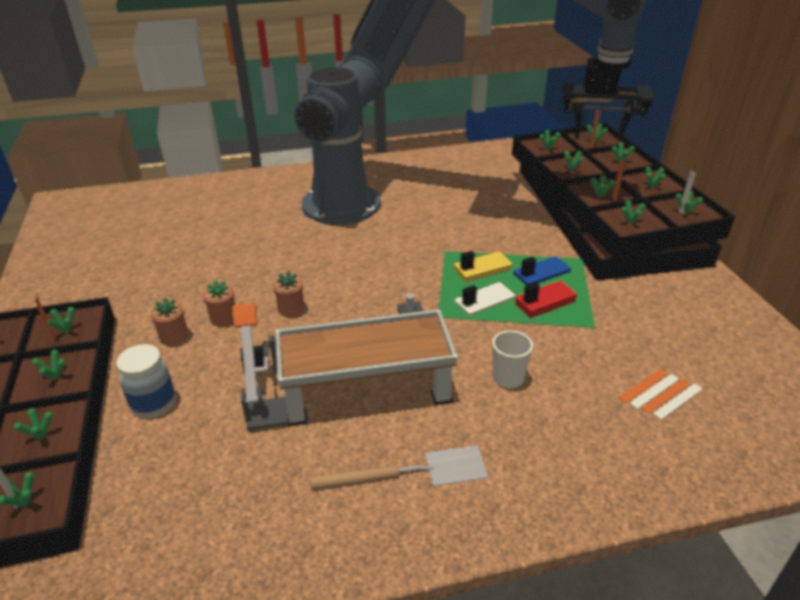

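Top view (800 wide, 1.25x): the stand shelf is at about (368–518, 195–262), the foot bracket at (391,272) and the lever pad at (545,268). There are three pots at (498,362), (569,363) and (618,346). The cup is at (314,217) and the jar at (627,260). The mat lies to the left; the packers' grip blocks are at their right ends, so the noses point left (+y). I'll enlarge the stand next.

```bash
python3 - <<'E'
from h import *
im=cv2.imread('pics/raw_t0.png')
cv2.imwrite('pics/c1.png',cv2.resize(im[145:315,280:460],None,fx=4.4,fy=3.5,interpolation=cv2.INTER_CUBIC)) 
hsv=cv2.cvtColor(im,cv2.COLOR_BGR2HSV)
H,S,V=[hsv[...,i].astype(int) for i in range(3)]
roi=np.zeros(H.shape,bool); roi[200:350,130:290]=1
ms={'a':(S<60)&(V>110),'b':(H>100)&(H<130)&(S>100)&(V>60),'c':(H>20)&(H<32)&(S>150)&(V>110),'d':((H<6)|(H>172))&(S>150)&(V>60)}
th=dict(a=.008,b=.013,c=.018,d=.023)
blk=(V<45)&roi
n,l,st,ce=cv2.connectedComponentsWithStats(blk.astype(np.uint8))
bl=[(ce[i],st[i,4]) for i in range(1,n) if st[i,4]>40]
for k,m in ms.items():
    n,l,st,ce=cv2.connectedComponentsWithStats((m&roi).astype(np.uint8))
    i=1+np.argmax(st[1:,4]); c=(l==i)
    pts=np.argwhere(c)[:,::-1]
    w=px2w('top',pts,th[k])[:,:2]
    rc=cv2.minAreaRect(w.astype(np.float32)); bx=cv2.boxPoints(rc)
    print(k,st[i],'center',rc[0],'size',rc[1],'ang',rc[2])
    e=bx[1]-bx[0] if np.linalg.norm(bx[1]-bx[0])>np.linalg.norm(bx[2]-bx[1]) else bx[2]-bx[1]
    e/=np.linalg.norm(e); e*=np.sign(e[1]); print('   nose yaw',np.degrees(np.arctan2(e[1],e[0])))
for c,a in bl: print('blk',c,a,px2w('top',[c],.05)[0])
for p in [(498,362),(569,363),(618,346)]: print(px2w('top',[np.array(p)/1.25],.065)[0])
E
```

```text
a [215 249  50  33 885] center (0.4845586121082306, 0.2277546226978302) size (0.05569540709257126, 0.12077516317367554) ang 16.432878494262695
   nose yaw 106.43287
b [154 273  50  32 914] center (0.4246901571750641, 0.3839307129383087) size (0.05642581731081009, 0.11991720646619797) ang 13.805912017822266
   nose yaw 103.805916
c [201 292  50  30 934] center (0.37837377190589905, 0.26058778166770935) size (0.05556785687804222, 0.12071399390697479) ang 10.405304908752441
   nose yaw 100.405304
d [169 233  50  32 911] center (0.526436448097229, 0.34594929218292236) size (0.057481683790683746, 0.12018822878599167) ang 13.902981758117676
   nose yaw 103.90299
blk [206.68421053 243.10526316] 95 [0.53674673 0.3058431  0.05      ]
blk [253.92307692 259.24358974] 78 [0.493654   0.18521208 0.05      ]
blk [133.13306452 297.76008065] 496 [0.40093028 0.48577428 0.05      ]
blk [191.90909091 283.86868687] 99 [0.4334602  0.34039859 0.05      ]
blk [240.34615385 302.53846154] 78 [0.3850359  0.21814881 0.05      ]
[ 0.4108346 -0.1767882  0.065    ]
[ 0.40699474 -0.31796282  0.065     ]
[ 0.43956126 -0.41763316  0.065     ]
```

View pics/c1.png

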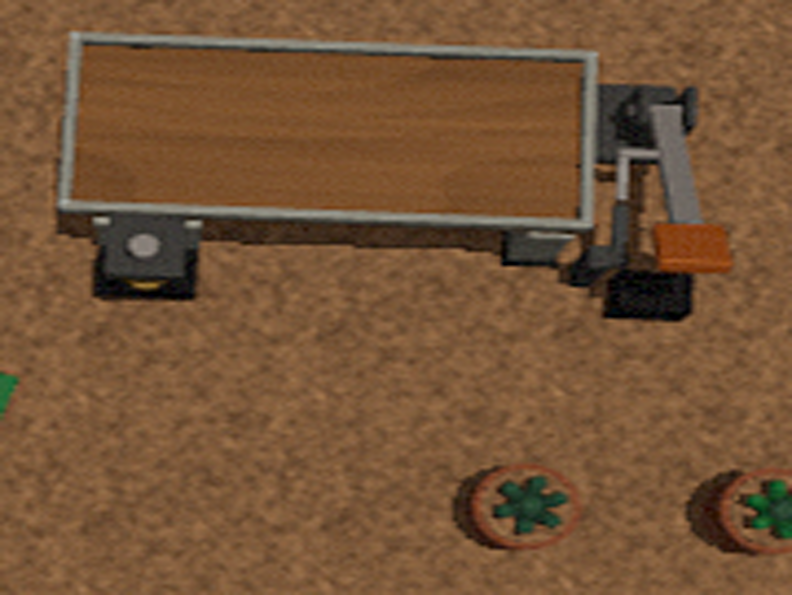

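The crop shows the outer lip corners at crop pixels (70,33), (597,52), (590,225) and (60,208). The rod's top is at (144,245), the foot's black front edge runs (95,298)–(197,298), and the lever pad spans (652–732, 225–272).

```bash
python3 - <<'E'
from h import *
f=lambda L:[(280+a/4.4,145+b/3.5) for a,b in L]
c=px2w('top',f([(70,33),(597,52),(590,225),(60,208)]),.11)
print('lip',c.round(4),[np.linalg.norm(c[i]-c[(i+1)%4]).round(4) for i in range(4)],c.mean(0))
for a,b in((1,0),(2,3)): d=c[b]-c[a]; print('yaw',np.degrees(np.arctan2(-d[0],d[1])))
for a,b in((3,0),(2,1)): d=c[b]-c[a]; print('yawx',np.degrees(np.arctan2(d[1],d[0])))
ci=px2w('top',f([(83,45),(585,60),(578,217),(72,202)]),.11); print('in',ci.mean(0))
print('rod/bracket@.1',px2w('top',f([(144,245)]),.08))
print('foot z.02,.045',px2w('top',f([(95,298),(197,298)]*2),[.02,.02,.045,.045]).round(4))
print('pad',px2w('top',f([(655,225),(726,226),(732,272),(655,267)]),.144).round(4))
im=cv2.imread('pics/raw_s0.png')
cv2.imwrite('pics/c2.png',cv2.resize(im[205:345,180:380],None,fx=4,fy=4,interpolation=cv2.INTER_CUBIC))
E
```

```text
lip [[ 0.7495  0.0744  0.11  ]
 [ 0.7315 -0.2258  0.11  ]
 [ 0.6049 -0.2165  0.11  ]
 [ 0.6211  0.0806  0.11  ]] [np.float64(0.3007), np.float64(0.127), np.float64(0.2975), np.float64(0.1286)] [ 0.67674488 -0.07181922  0.11      ]
yaw -3.44396444348776
yaw -3.122577412833037
yawx -2.772542242773656
yawx -4.179632344273624
in [ 0.67555057 -0.07195557  0.11      ]
rod/bracket@.1 [[0.60009136 0.03427013 0.08      ]]
foot z.02,.045 [[0.5725 0.065  0.02  ]
 [0.5717 0.0042 0.02  ]
 [0.568  0.064  0.045 ]
 [0.5672 0.0043 0.045 ]]
pad [[ 0.597  -0.2459  0.144 ]
 [ 0.5957 -0.2846  0.144 ]
 [ 0.5636 -0.2862  0.144 ]
 [ 0.5676 -0.2446  0.144 ]]
```

View pics/c2.png

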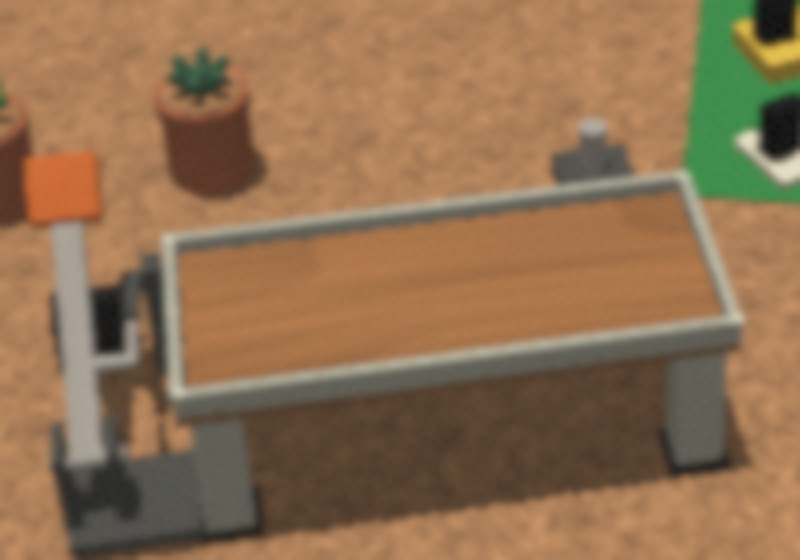

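The geometry is consistent:
- **Stand:** yaw is about -3.3° and the shelf centre is about (0.676, -0.072).
- **Back stop:** about (0.612, 0.032), which agrees from both the shelf and the foot.
- **Packers:** measured sizes match the stated ones to within about 1.5 mm.

I'll go to the white one.

step_arm --rows '[{"x": 2.6, "y": -3.9, "az": -5.1, "jaw": 120}, {"x": 2.6, "y": -3.9, "az": -5.1, "jaw": 120}, {"x": 2.6, "y": -3.9, "az": -5.1, "jaw": 120}, {"x": 2.6, "y": -3.9, "az": -5.1, "jaw": 120}, {"x": 2.6, "y": -3.9, "az": -5.1, "jaw": 120}, {"x": 2.6, "y": -3.9, "az": -5.1, "jaw": 120}, {"x": 2.6, "y": -3.9, "az": -5.1, "jaw": 120}, {"x": 2.6, "y": -3.9, "az": -5.1, "jaw": 120}, {"x": 2.6, "y": -3.9, "az": -5.1, "jaw": 120}, {"x": 2.2, "y": -3.8, "az": -5.1, "jaw": 120}, {"jaw": 120}, {"jaw": 120}]' --newtons 30

```text
invalid input at $.rows[0]: expected keys ax, ay, az, x, y, z, jaw
```

step_arm --rows '[{"ax": 0, "ay": 0, "az": -5.1, "x": 2.6, "y": -3.9, "z": 0, "jaw": 120}, {"ax": 0, "ay": 0, "az": -5.1, "x": 2.6, "y": -3.9, "z": 0, "jaw": 120}, {"ax": 0, "ay": 0, "az": -5.1, "x": 2.6, "y": -3.9, "z": 0, "jaw": 120}, {"ax": 0, "ay": 0, "az": -5.1, "x": 2.6, "y": -3.9, "z": 0, "jaw": 120}, {"ax": 0, "ay": 0, "az": -5.1, "x": 2.6, "y": -3.9, "z": 0, "jaw": 120}, {"ax": 0, "ay": 0, "az": -5.1, "x": 2.6, "y": -3.9, "z": 0, "jaw": 120}, {"ax": 0, "ay": 0, "az": -5.1, "x": 2.6, "y": -3.9, "z": 0, "jaw": 120}, {"ax": 0, "ay": 0, "az": -5.1, "x": 2.6, "y": -3.9, "z": 0, "jaw": 120}, {"ax": 0, "ay": 0, "az": -5.1, "x": 2.6, "y": -3.9, "z": 0, "jaw": 120}, {"ax": 0, "ay": 0, "az": -5.1, "x": 2.2, "y": -3.8, "z": 0, "jaw": 120}, {"ax": 0, "ay": 0, "az": 0, "x": 0, "y": 0, "z": 0, "jaw": 120}]' --newtons 30

```text
t: 1.48
ee_pos: [0.5005, 0.1739, 0.2176]
tcp_rot: [0.61, 0.792, -0.002, -0.002]
contact_force: [-0.5, 0.7, -0.2]
grip_width: 0.0459
```

step_arm --rows '[{"ax": 0, "ay": 0, "az": 1.6, "x": -0.4, "y": 1.3, "z": -4, "jaw": 120}, {"ax": 0, "ay": 0, "az": 0, "x": 0, "y": 0, "z": -4, "jaw": 120}, {"ax": 0, "ay": 0, "az": 0, "x": 0, "y": 0, "z": -4, "jaw": 120}, {"ax": 0, "ay": 0, "az": 0, "x": 0, "y": 0, "z": 0, "jaw": 120}]'

```text
t: 1.98
ee_pos: [0.4947, 0.1893, 0.0952]
tcp_rot: [0.598, 0.802, -0.002, -0.003]
contact_force: [-0.7, -0.2, -0.6]
grip_width: 0.046
```

```bash
cat >> h.py <<'E'
def st():
    s=r.sense(); q=s['tcp_rot']; p=s['ee_pos']*100
    print('t %.2f pos cm %s yaw %.1f F %s w %.1f'%(s['t'],p.round(2),(2*np.degrees(np.arctan2(q[1],q[0]))-90+90)%180-90,s['contact_force'].round(1),s['grip_width']*1000))
E
python3 - <<'E'
from h import *
st(); snap('top','w1.png',(200,210,300,290),6)
E
```

```text
t 1.98 pos cm [49.47 18.93  9.52] yaw 16.6 F [-0.7 -0.2 -0.6] w 46.0
```

step_arm --rows '[{"ax": 0, "ay": 0, "az": 0, "x": 0.1, "y": -0.2, "z": -4, "jaw": 120}, {"ax": 0, "ay": 0, "az": 0, "x": 0, "y": 0, "z": -3, "jaw": 120}, {"ax": 0, "ay": 0, "az": 0, "x": 0, "y": 0, "z": -1, "jaw": 120}, {"ax": 0, "ay": 0, "az": 0, "x": 0, "y": 0, "z": 0, "jaw": 255}, {"ax": 0, "ay": 0, "az": 0, "x": 0, "y": 0, "z": 0, "jaw": 255}, {"ax": 0, "ay": 0, "az": 0, "x": 0, "y": 0, "z": 0, "jaw": 255}, {"ax": 0, "ay": 0, "az": 0, "x": 0, "y": 0, "z": 0, "jaw": 255}]'

```text
t: 2.9
ee_pos: [0.5053, 0.191, 0.026]
tcp_rot: [0.596, 0.803, 0.008, 0.006]
contact_force: [-0.9, 0.2, -0.4]
grip_width: 0.0162
```

```bash
python3 - <<'E'
from h import *
st(); snap('top','w2.png',(190,200,310,290),6)
st()
E
```

```text
t 2.90 pos cm [50.53 19.1   2.6 ] yaw 16.8 F [-0.9  0.2 -0.4] w 16.2
t 2.95 pos cm [50.55 19.1   2.59] yaw 16.8 F [ 0.7 -0.8  0.8] w 16.3
```

View pics/w2.png

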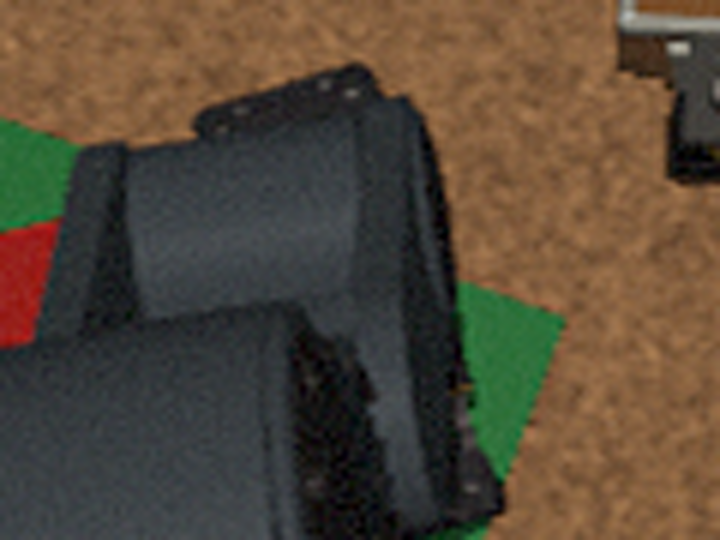

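Top view: the arm hides the grasp. The 16.3 mm opening matches the block's 16 mm thickness, so the grip is good. Lifting, turning and going to the slide start.

step_arm --rows '[{"ax": 0, "ay": 0, "az": 0, "x": 0, "y": 0, "z": 3, "jaw": 255}, {"ax": 0, "ay": 0, "az": 0, "x": 0, "y": 0, "z": 4, "jaw": 255}, {"ax": 0, "ay": 0, "az": 0, "x": 0, "y": 0, "z": 3, "jaw": 255}, {"ax": 0, "ay": 0, "az": -9, "x": -0.6, "y": -1.4, "z": 0, "jaw": 255}, {"ax": 0, "ay": 0, "az": -9, "x": -0.6, "y": -1.4, "z": 0, "jaw": 255}, {"ax": 0, "ay": 0, "az": -9, "x": -0.6, "y": -1.4, "z": 0, "jaw": 255}, {"ax": 0, "ay": 0, "az": -9, "x": -0.6, "y": -1.4, "z": 0, "jaw": 255}, {"ax": 0, "ay": 0, "az": -9, "x": -0.6, "y": -1.4, "z": 0, "jaw": 255}, {"ax": 0, "ay": 0, "az": -9, "x": -0.6, "y": -1.4, "z": 0, "jaw": 255}, {"ax": 0, "ay": 0, "az": -9, "x": -0.6, "y": -1.4, "z": 0, "jaw": 255}, {"ax": 0, "ay": 0, "az": -9, "x": -0.6, "y": -1.4, "z": 0, "jaw": 255}, {"ax": 0, "ay": 0, "az": -9, "x": -0.6, "y": -1.4, "z": 0, "jaw": 255}, {"ax": 0, "ay": 0, "az": -9, "x": -0.6, "y": -1.4, "z": 0, "jaw": 255}, {"ax": 0, "ay": 0, "az": -9, "x": -0.4, "y": -0.5, "z": 0, "jaw": 255}, {"ax": 0, "ay": 0, "az": -8, "x": 0, "y": 0, "z": 0, "jaw": 255}, {"ax": 0, "ay": 0, "az": 0, "x": 0, "y": 0, "z": 0, "jaw": 255}]' --newtons 40

```text
t: 4.95
ee_pos: [0.4376, 0.0411, 0.1303]
tcp_rot: [0.999, -0.033, -0.0, 0.011]
contact_force: [0.6, 0.1, -1.1]
grip_width: 0.0155
```

```bash
python3 - <<'E'
from h import *
st(); snap('scene','w3.png',(230,120,450,285),3.5)
E
```

```text
t 4.95 pos cm [43.76  4.11 13.03] yaw 86.2 F [ 0.6  0.1 -1.1] w 15.5
```

View pics/w3.png

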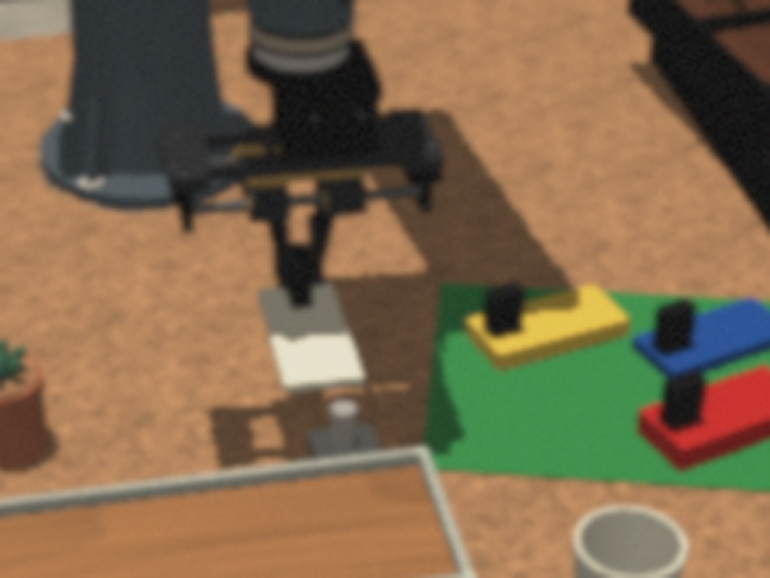

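The white plate is held level, with its nose edge at crop (285,388)–(363,378), pointing at the foot. I'll check its position numerically and check the others are where they were.

```bash
python3 - <<'E'
from h import *
p=px2w('scene',[(230+a/3.5,120+b/3.5) for a,b in[(285,386),(363,377)]],.112);print(p,p.mean(0))
b=np.array([.4376,.0411]);e=np.array([np.cos(np.radians(-3.8)),np.sin(np.radians(-3.8))]);print('pred nose',b+.102*e)
E
```

```text
[[0.53753523 0.0103695  0.112     ]
 [0.54103556 0.06501457 0.112     ]] [0.53928539 0.03769204 0.112     ]
pred nose [0.53937575 0.03434006]
```

step_arm --rows '[{"ax": 1.3, "ay": 0, "az": 0.5, "x": 0, "y": 0, "z": -3, "jaw": 255}, {"ax": 0, "ay": 0, "az": 0, "x": 0, "y": 0, "z": -4, "jaw": 255}, {"ax": 0, "ay": 0, "az": 0, "x": 0, "y": 0, "z": -2, "jaw": 255}, {"ax": 0, "ay": 0, "az": 0, "x": 0, "y": 0, "z": 0, "jaw": 255}]'

```text
t: 5.5
ee_pos: [0.4397, 0.0413, 0.0389]
tcp_rot: [1.0, -0.023, 0.002, -0.0]
contact_force: [0.3, -0.3, -1.2]
grip_width: 0.0156
```

step_arm --rows '[{"ax": 0, "ay": 0, "az": -0.7, "x": 0, "y": 0, "z": -0.7, "jaw": 255}, {"ax": 0, "ay": 0, "az": 0, "x": 0, "y": 0, "z": -0.4, "jaw": 255}, {"ax": 0, "ay": 0, "az": 0, "x": 0, "y": 0, "z": -0.3, "jaw": 255}, {"ax": 0, "ay": 0, "az": 0, "x": 0, "y": 0, "z": -0.2, "jaw": 255}]'

```text
t: 6.0
ee_pos: [0.4417, 0.0415, 0.0254]
tcp_rot: [1.0, -0.028, 0.005, -0.0]
contact_force: [-2.6, 0.8, 30.8]
grip_width: 0.0155
```

step_arm --rows '[{"ax": 0, "ay": -0.5, "az": 0, "x": 0, "y": 0, "z": 0.1, "jaw": 255}, {"ax": 0, "ay": 0, "az": 0, "x": 0.7, "y": -0.04, "z": 0, "jaw": 255}, {"ax": 0, "ay": 0, "az": 0, "x": 0.7, "y": -0.04, "z": 0, "jaw": 255}, {"ax": 0, "ay": 0, "az": 0, "x": 0.7, "y": -0.04, "z": 0, "jaw": 255}]'

```text
t: 6.5
ee_pos: [0.4646, 0.0402, 0.0273]
tcp_rot: [1.0, -0.028, 0.01, -0.0]
contact_force: [0.5, -0.8, -1.1]
grip_width: 0.0158
```

step_arm --rows '[{"ax": 0, "ay": 1.1, "az": 0, "x": 0, "y": 0, "z": -0.1, "jaw": 255}, {"ax": 0, "ay": 0, "az": 0, "x": 0.7, "y": -0.04, "z": -0.03, "jaw": 255}, {"ax": 0, "ay": 0, "az": 0, "x": 0.7, "y": -0.04, "z": -0.03, "jaw": 255}, {"ax": 0, "ay": 0, "az": 0, "x": 0.7, "y": -0.04, "z": -0.03, "jaw": 255}]'

```text
t: 7.0
ee_pos: [0.4847, 0.0392, 0.0254]
tcp_rot: [1.0, -0.028, -0.002, 0.0]
contact_force: [-3.6, 0.7, 7.2]
grip_width: 0.0155
```

step_arm --rows '[{"ax": 0, "ay": 0, "az": 0, "x": 0.7, "y": -0.04, "z": 0, "jaw": 255}, {"ax": 0, "ay": 0, "az": 0, "x": 0.7, "y": -0.04, "z": 0, "jaw": 255}, {"ax": 0, "ay": 0, "az": 0, "x": 0.6, "y": -0.04, "z": 0, "jaw": 255}, {"ax": 0, "ay": 0, "az": 0, "x": 0.5, "y": -0.03, "z": 0, "jaw": 255}, {"ax": 0, "ay": 0, "az": 0, "x": 0.4, "y": -0.02, "z": 0, "jaw": 255}]'

```text
t: 7.62
ee_pos: [0.5136, 0.0378, 0.0255]
tcp_rot: [1.0, -0.028, -0.005, -0.0]
contact_force: [-7.6, -0.2, 5.8]
grip_width: 0.0154
```

step_arm --rows '[{"ax": 0, "ay": 0, "az": 0, "x": 0.4, "y": -0.02, "z": 0, "jaw": 255}, {"ax": 0, "ay": 0, "az": 0, "x": 0.4, "y": -0.02, "z": 0, "jaw": 255}]'

```text
t: 7.88
ee_pos: [0.5136, 0.0382, 0.0254]
tcp_rot: [1.0, -0.028, -0.014, -0.001]
contact_force: [-7.8, -1.3, 8.8]
grip_width: 0.0159
```

White goes fully home: it stops at x=0.5136, close to the predicted 0.510. Next I pull it out and return it.

step_arm --rows '[{"ax": 0, "ay": -1.6, "az": 0, "x": -1, "y": 0.05, "z": 0.05, "jaw": 255}, {"ax": 0, "ay": 0, "az": 0, "x": -2, "y": 0.1, "z": 0, "jaw": 255}, {"ax": 0, "ay": 0, "az": 0, "x": -3, "y": 0.15, "z": 0, "jaw": 255}, {"ax": 0, "ay": 0, "az": 0, "x": -2, "y": 0.1, "z": 0.5, "jaw": 255}, {"ax": 0, "ay": 0, "az": 0, "x": 0, "y": 0, "z": 4, "jaw": 255}, {"ax": 0, "ay": 0, "az": 0, "x": 0, "y": 0, "z": 5, "jaw": 255}, {"ax": 0, "ay": 0, "az": 9, "x": 0.6, "y": 1.4, "z": 0, "jaw": 255}, {"ax": 0, "ay": 0, "az": 9, "x": 0.6, "y": 1.4, "z": 0, "jaw": 255}, {"ax": 0, "ay": 0, "az": 9, "x": 0.6, "y": 1.4, "z": 0, "jaw": 255}, {"ax": 0, "ay": 0, "az": 9, "x": 0.6, "y": 1.4, "z": 0, "jaw": 255}, {"ax": 0, "ay": 0, "az": 9, "x": 0.6, "y": 1.4, "z": 0, "jaw": 255}, {"ax": 0, "ay": 0, "az": 9, "x": 0.6, "y": 1.4, "z": 0, "jaw": 255}, {"ax": 0, "ay": 0, "az": 9, "x": 0.6, "y": 1.4, "z": 0, "jaw": 255}, {"ax": 0, "ay": 0, "az": 9, "x": 0.6, "y": 1.4, "z": 0, "jaw": 255}, {"ax": 0, "ay": 0, "az": 9, "x": 0.6, "y": 1.4, "z": 0, "jaw": 255}, {"ax": 0, "ay": 0, "az": 9, "x": 0.6, "y": 1.4, "z": 0, "jaw": 255}, {"ax": 0, "ay": 0, "az": 9, "x": 0.2, "y": 0.8, "z": 0, "jaw": 255}, {"ax": 0, "ay": 0, "az": 8, "x": 0, "y": 0, "z": 0, "jaw": 255}, {"ax": 0, "ay": 0, "az": 0, "x": 0, "y": 0, "z": 0, "jaw": 255}]'

```text
t: 10.25
ee_pos: [0.5021, 0.1946, 0.1206]
tcp_rot: [0.593, 0.805, 0.003, -0.003]
contact_force: [0.3, 0.4, -1.7]
grip_width: 0.0159
```

```bash
python3 - <<'E'
from h import *
st(); print(r.sense()['tcp_rot'])
E
```

```text
t 10.25 pos cm [50.21 19.46 12.06] yaw 17.3 F [ 0.3  0.4 -1.7] w 15.9
[ 0.59292478  0.80524749  0.00316394 -0.00258458]
```

step_arm --rows '[{"ax": 0, "ay": 0, "az": 0, "x": 0, "y": -0.3, "z": -3, "jaw": 255}, {"ax": 0, "ay": 0, "az": 0, "x": 0, "y": 0, "z": -4, "jaw": 255}, {"ax": 0, "ay": 0, "az": 0, "x": 0, "y": 0, "z": -1.3, "jaw": 255}, {"ax": 0, "ay": 0, "az": 0, "x": 0, "y": 0, "z": -0.3, "jaw": 255}, {"ax": 0, "ay": 0, "az": 0, "x": 0, "y": 0, "z": -0.2, "jaw": 255}]'

```text
t: 10.88
ee_pos: [0.505, 0.1916, 0.0321]
tcp_rot: [0.597, 0.802, 0.005, -0.0]
contact_force: [-0.1, -0.2, -0.6]
grip_width: 0.0158
```

step_arm --rows '[{"ax": 0, "ay": 0, "az": 0, "x": 0, "y": 0, "z": -0.3, "jaw": 255}, {"ax": 0, "ay": 0, "az": 0, "x": 0, "y": 0, "z": -0.25, "jaw": 255}, {"ax": 0, "ay": 0, "az": 0, "x": 0, "y": 0, "z": -0.1, "jaw": 255}]'

```text
t: 11.25
ee_pos: [0.5067, 0.192, 0.0275]
tcp_rot: [0.597, 0.802, 0.007, 0.001]
contact_force: [-0.0, 0.0, -0.7]
grip_width: 0.0158
```

step_arm --rows '[{"ax": 0, "ay": 0, "az": 0, "x": 0, "y": 0, "z": -0.2, "jaw": 255}, {"ax": 0, "ay": 0, "az": 0, "x": 0, "y": 0, "z": 0, "jaw": 120}, {"ax": 0, "ay": 0, "az": 0, "x": 0, "y": 0, "z": 0, "jaw": 120}, {"ax": 0, "ay": 0, "az": 0, "x": 0, "y": 0, "z": 0, "jaw": 120}, {"ax": 0, "ay": 0, "az": 0, "x": 0, "y": 0, "z": 4, "jaw": 120}, {"ax": 0, "ay": 0, "az": 0, "x": 0, "y": 0, "z": 4, "jaw": 120}, {"ax": 0, "ay": 0, "az": 0, "x": 3, "y": -4, "z": 4, "jaw": 120}, {"ax": 0, "ay": 0, "az": 0, "x": 3, "y": -5, "z": 3, "jaw": 120}, {"ax": 0, "ay": 0, "az": 0, "x": 0, "y": -5, "z": 3, "jaw": 120}, {"ax": 0, "ay": 0, "az": 0, "x": 0, "y": -5, "z": 0, "jaw": 120}, {"ax": 0, "ay": 0, "az": 0, "x": 0, "y": -5, "z": 0, "jaw": 120}, {"ax": 0, "ay": 0, "az": 0, "x": 0, "y": 0, "z": 0, "jaw": 120}]'

```text
t: 12.75
ee_pos: [0.5664, -0.0537, 0.2105]
tcp_rot: [0.596, 0.803, 0.007, 0.004]
contact_force: [0.0, 0.7, -0.6]
grip_width: 0.0459
```

```bash
cat >> h.py <<'E'
def packers():
    im=cv2.cvtColor(r.grab_frame('top'),cv2.COLOR_RGB2BGR); cv2.imwrite('pics/last_top.png',im)
    hsv=cv2.cvtColor(im,cv2.COLOR_BGR2HSV); H,S,V=[hsv[...,i].astype(int) for i in range(3)]
    roi=np.zeros(H.shape,bool); roi[200:350,130:290]=1
    ms={'a':(S<60)&(V>110),'b':(H>100)&(H<130)&(S>100)&(V>60),'c':(H>20)&(H<32)&(S>150)&(V>110),'d':((H<6)|(H>172))&(S>150)&(V>60)}
    th=dict(a=.008,b=.013,c=.018,d=.023)
    for k,m in ms.items():
        n,l,s,ce=cv2.connectedComponentsWithStats((m&roi).astype(np.uint8))
        if n<2: print(k,'none'); continue
        i=1+np.argmax(s[1:,4]); w=px2w('top',np.argwhere(l==i)[:,::-1],th[k])[:,:2]
        (c,sz,_)=rc=cv2.minAreaRect(w.astype(np.float32)); bx=cv2.boxPoints(rc)
        e=bx[1]-bx[0] if np.linalg.norm(bx[1]-bx[0])>np.linalg.norm(bx[2]-bx[1]) else bx[2]-bx[1]
        e=e/np.linalg.norm(e)*np.sign(e[1])
        print(k,s[i,4],'c',np.round(c,4),'size',np.round(sz,3),'yaw %.1f'%np.degrees(np.arctan2(e[1],e[0])),'block',(np.array(c)-.042*e).round(4))
E
python3 - <<'E'
from h import *
st(); packers()
E
```

```text
t 12.75 pos cm [56.64 -5.37 21.05] yaw 16.9 F [ 0.   0.7 -0.6] w 45.9
a 898 c [0.4939 0.2315] size [0.057 0.121] yaw 106.3 block [0.5057 0.1912]
b 647 c [0.4248 0.384 ] size [0.056 0.12 ] yaw 103.9 block [0.4349 0.3432]
c 51 c [0.4096 0.2255] size [0.039 0.013] yaw 89.2 block [0.4089 0.1835]
d 916 c [0.5263 0.3458] size [0.057 0.12 ] yaw 104.0 block [0.5364 0.3051]
```

White lies flat on the mat and the others haven't moved. Blue next.

step_arm --rows '[{"ax": 0, "ay": 0, "az": -3, "x": -1.6, "y": 4.9, "z": -0.5, "jaw": 120}, {"ax": 0, "ay": 0, "az": 0, "x": -1.6, "y": 4.9, "z": -0.5, "jaw": 120}, {"ax": 0, "ay": 0, "az": 0, "x": -1.6, "y": 4.9, "z": -0.5, "jaw": 120}, {"ax": 0, "ay": 0, "az": 0, "x": -1.6, "y": 4.9, "z": -0.5, "jaw": 120}, {"ax": 0, "ay": 0, "az": 0, "x": -1.6, "y": 4.9, "z": -1, "jaw": 120}, {"ax": 0, "ay": 0, "az": 0, "x": -1.6, "y": 4.9, "z": -2, "jaw": 120}, {"ax": 0, "ay": 0, "az": 0, "x": -1.6, "y": 4.9, "z": -2, "jaw": 120}, {"ax": 0, "ay": 0, "az": 0, "x": -1.6, "y": 4, "z": -2, "jaw": 120}, {"ax": 0, "ay": 0, "az": 0, "x": 0, "y": 0, "z": 0, "jaw": 120}, {"ax": 0, "ay": 0, "az": 0, "x": 0, "y": 0, "z": 0, "jaw": 120}]'

```text
t: 14.05
ee_pos: [0.4237, 0.3532, 0.1164]
tcp_rot: [0.612, 0.791, 0.007, 0.001]
contact_force: [0.1, -0.2, -0.2]
grip_width: 0.046
```

step_arm --rows '[{"ax": -0.6, "ay": 0.6, "az": -0.6, "x": 1, "y": -0.9, "z": -2, "jaw": 120}, {"ax": 0, "ay": 0, "az": 0, "x": 0, "y": 0, "z": -4, "jaw": 120}, {"ax": 0, "ay": 0, "az": 0, "x": 0, "y": 0, "z": -2, "jaw": 120}, {"ax": 0, "ay": 0, "az": 0, "x": 0, "y": 0, "z": -1, "jaw": 120}, {"ax": 0, "ay": 0, "az": 0, "x": 0, "y": 0, "z": -0.5, "jaw": 120}, {"ax": 0, "ay": 0, "az": 0, "x": 0, "y": 0, "z": 0, "jaw": 120}]'

```text
t: 14.8
ee_pos: [0.4388, 0.3415, 0.0237]
tcp_rot: [0.618, 0.786, 0.003, 0.002]
contact_force: [-0.1, -0.1, 0.7]
grip_width: 0.0464
```

step_arm --rows '[{"ax": 0, "ay": 0, "az": 0, "x": -0.2, "y": 0, "z": 0, "jaw": 255}, {"ax": 0, "ay": 0, "az": 0, "x": 0, "y": 0, "z": 0, "jaw": 255}, {"ax": 0, "ay": 0, "az": 0, "x": 0, "y": 0, "z": 0, "jaw": 255}, {"ax": 0, "ay": 0, "az": 0, "x": 0, "y": 0, "z": 0, "jaw": 255}, {"ax": 0, "ay": 0, "az": 0, "x": 0, "y": 0, "z": 0, "jaw": 255}]' --newtons 40

```text
t: 15.42
ee_pos: [0.4375, 0.3422, 0.0259]
tcp_rot: [0.618, 0.786, 0.005, 0.003]
contact_force: [0.4, -0.4, -0.1]
grip_width: 0.0155
```

step_arm --rows '[{"ax": 0, "ay": 0, "az": 0, "x": 0, "y": 0, "z": 3, "jaw": 255}, {"ax": 0, "ay": 0, "az": 0, "x": 0, "y": 0, "z": 4, "jaw": 255}, {"ax": 0, "ay": 0, "az": 0, "x": 0, "y": 0, "z": 3.5, "jaw": 255}, {"ax": 0, "ay": 0, "az": -8.5, "x": 0, "y": -2.45, "z": 0, "jaw": 255}, {"ax": 0, "ay": 0, "az": -8.5, "x": 0, "y": -2.45, "z": 0, "jaw": 255}, {"ax": 0, "ay": 0, "az": -8.5, "x": 0, "y": -2.45, "z": 0, "jaw": 255}, {"ax": 0, "ay": 0, "az": -8.5, "x": 0, "y": -2.45, "z": 0, "jaw": 255}, {"ax": 0, "ay": 0, "az": -8.5, "x": 0, "y": -2.45, "z": 0, "jaw": 255}, {"ax": 0, "ay": 0, "az": -8.5, "x": 0, "y": -2.45, "z": 0, "jaw": 255}, {"ax": 0, "ay": 0, "az": -8.5, "x": 0, "y": -2.45, "z": 0, "jaw": 255}, {"ax": 0, "ay": 0, "az": -8.5, "x": 0, "y": -2.45, "z": 0, "jaw": 255}, {"ax": 0, "ay": 0, "az": -8.5, "x": 0, "y": -2.45, "z": 0, "jaw": 255}, {"ax": 0, "ay": 0, "az": -8.5, "x": 0, "y": -2.45, "z": 0, "jaw": 255}, {"ax": 0, "ay": 0, "az": -8.5, "x": 0, "y": -2.45, "z": 0, "jaw": 255}, {"ax": 0, "ay": 0, "az": -8.5, "x": 0, "y": -2.4, "z": 0, "jaw": 255}, {"ax": 0, "ay": 0, "az": -2, "x": 0, "y": 0, "z": 0, "jaw": 255}, {"ax": 0, "ay": 0, "az": 0, "x": 0, "y": 0, "z": 0, "jaw": 255}]'

```text
t: 17.55
ee_pos: [0.4341, 0.0391, 0.1316]
tcp_rot: [0.999, -0.033, -0.0, 0.004]
contact_force: [0.0, -0.2, -0.3]
grip_width: 0.0161
```

```bash
cat >> h.py <<'E'
def tilt():
    x,y,z,w=r.sense()['tcp_rot']; print('fix ax %.2f ay %.2f'%(np.degrees(-2*(y*z-w*x)),np.degrees(2*(x*z+w*y))))
E
python3 - <<'E'
from h import *
st();tilt()
E
```

```text
t 17.55 pos cm [43.41  3.91 13.16] yaw 86.2 F [ 0.  -0.2 -0.3] w 16.1
fix ax 0.49 ay -0.06
```

step_arm --rows '[{"ax": 0.5, "ay": 0, "az": 0.5, "x": 0, "y": 0.25, "z": -3, "jaw": 255}, {"ax": 0, "ay": 0, "az": 0, "x": 0, "y": 0, "z": -4, "jaw": 255}, {"ax": 0, "ay": 0, "az": 0, "x": 0, "y": 0, "z": -2.4, "jaw": 255}, {"ax": 0, "ay": 0, "az": 0, "x": 0, "y": 0, "z": -0.6, "jaw": 255}, {"ax": 0, "ay": 0, "az": 0, "x": 0, "y": 0, "z": -0.4, "jaw": 255}, {"ax": 0, "ay": 0, "az": 0, "x": 0, "y": 0, "z": -0.2, "jaw": 255}]'

```text
t: 18.3
ee_pos: [0.4366, 0.0427, 0.0255]
tcp_rot: [1.0, -0.025, 0.003, 0.0]
contact_force: [-4.0, -0.1, 30.3]
grip_width: 0.0153
```

```bash
python3 - <<'E'
from h import *
st();tilt()
E
```

```text
t 18.30 pos cm [43.66  4.27  2.55] yaw 87.1 F [-4.  -0.1 30.3] w 15.3
fix ax 0.05 ay 0.35
```

step_arm --rows '[{"ax": 0, "ay": 0.3, "az": -0.4, "x": 0, "y": 0, "z": 0.1, "jaw": 255}, {"ax": 0, "ay": 0.2, "az": 0, "x": 0.7, "y": -0.04, "z": -0.03, "jaw": 255}, {"ax": 0, "ay": 0.2, "az": 0, "x": 0.7, "y": -0.04, "z": -0.03, "jaw": 255}, {"ax": 0, "ay": 0.2, "az": 0, "x": 0.7, "y": -0.04, "z": -0.03, "jaw": 255}, {"ax": 0, "ay": 0.2, "az": 0, "x": 0.7, "y": -0.04, "z": -0.03, "jaw": 255}]'

```text
t: 18.92
ee_pos: [0.4684, 0.041, 0.0276]
tcp_rot: [1.0, -0.028, -0.004, 0.001]
contact_force: [-1.1, -0.4, -0.6]
grip_width: 0.0158
```

```bash
python3 - <<'E'
from h import *
st();tilt()
E
```

```text
t 18.93 pos cm [46.84  4.1   2.76] yaw 86.7 F [-1.1 -0.4 -0.6] w 15.8
fix ax 0.10 ay -0.48
```

step_arm --rows '[{"ax": 0, "ay": -0.3, "az": 0, "x": 0.2, "y": 0, "z": -0.15, "jaw": 255}, {"ax": 0, "ay": 0, "az": 0, "x": 0.6, "y": -0.04, "z": -0.03, "jaw": 255}, {"ax": 0, "ay": 0, "az": 0, "x": 0.6, "y": -0.04, "z": 0, "jaw": 255}, {"ax": 0, "ay": 0, "az": 0, "x": 0.6, "y": -0.04, "z": 0, "jaw": 255}]'

```text
t: 19.42
ee_pos: [0.4883, 0.04, 0.0259]
tcp_rot: [1.0, -0.028, -0.003, 0.001]
contact_force: [-2.0, 0.7, 1.8]
grip_width: 0.0161
```

```bash
python3 - <<'E'
from h import *
st();tilt()
E
```

```text
t 19.43 pos cm [48.83  4.    2.59] yaw 86.8 F [-2.   0.7  1.8] w 16.1
fix ax 0.08 ay -0.31
```

step_arm --rows '[{"ax": 0, "ay": 0, "az": 0, "x": 0.7, "y": -0.04, "z": 0, "jaw": 255}, {"ax": 0, "ay": 0, "az": 0, "x": 0.7, "y": -0.04, "z": 0, "jaw": 255}, {"ax": 0, "ay": 0, "az": 0, "x": 0.6, "y": -0.04, "z": 0, "jaw": 255}, {"ax": 0, "ay": 0, "az": 0, "x": 0.4, "y": -0.02, "z": 0, "jaw": 255}, {"ax": 0, "ay": 0, "az": 0, "x": 0.4, "y": -0.02, "z": 0, "jaw": 255}]'

```text
t: 20.05
ee_pos: [0.5103, 0.0392, 0.0255]
tcp_rot: [1.0, -0.028, -0.011, 0.0]
contact_force: [-8.1, -1.6, 10.5]
grip_width: 0.0152
```

```bash
python3 - <<'E'
from h import *
st();tilt()
E
```

```text
t 20.05 pos cm [51.03  3.92  2.55] yaw 86.8 F [-8.1 -1.6 10.5] w 15.2
fix ax -0.02 ay -1.31
```

Blue goes home too (stops at 0.510). Returning it to its place.

step_arm --rows '[{"ax": 0, "ay": -1.3, "az": 0, "x": -1, "y": 0.05, "z": 0.05, "jaw": 255}, {"ax": 0, "ay": 0, "az": 0, "x": -2, "y": 0.1, "z": 0, "jaw": 255}, {"ax": 0, "ay": 0, "az": 0, "x": -3, "y": 0.15, "z": 0, "jaw": 255}, {"ax": 0, "ay": 0, "az": 0, "x": -2, "y": 0.1, "z": 0.5, "jaw": 255}, {"ax": 0, "ay": 0, "az": 0, "x": 0, "y": 0, "z": 4, "jaw": 255}, {"ax": 0, "ay": 0, "az": 0, "x": 0, "y": 0, "z": 5, "jaw": 255}, {"ax": 0, "ay": 0, "az": 8.5, "x": 0, "y": 2.4, "z": 0, "jaw": 255}, {"ax": 0, "ay": 0, "az": 8.5, "x": 0, "y": 2.4, "z": 0, "jaw": 255}, {"ax": 0, "ay": 0, "az": 8.5, "x": 0, "y": 2.4, "z": 0, "jaw": 255}, {"ax": 0, "ay": 0, "az": 8.5, "x": 0, "y": 2.4, "z": 0, "jaw": 255}, {"ax": 0, "ay": 0, "az": 8.5, "x": 0, "y": 2.4, "z": 0, "jaw": 255}, {"ax": 0, "ay": 0, "az": 8.5, "x": 0, "y": 2.4, "z": 0, "jaw": 255}, {"ax": 0, "ay": 0, "az": 8.5, "x": 0, "y": 2.4, "z": 0, "jaw": 255}, {"ax": 0, "ay": 0, "az": 8.5, "x": 0, "y": 2.4, "z": 0, "jaw": 255}, {"ax": 0, "ay": 0, "az": 8.5, "x": 0, "y": 2.4, "z": 0, "jaw": 255}, {"ax": 0, "ay": 0, "az": 8.5, "x": 0, "y": 2.4, "z": 0, "jaw": 255}, {"ax": 0, "ay": 0, "az": 8.5, "x": 0, "y": 2.4, "z": 0, "jaw": 255}, {"ax": 0, "ay": 0, "az": 8.5, "x": 0, "y": 2.4, "z": 0, "jaw": 255}, {"ax": 0, "ay": 0, "az": 2, "x": 0, "y": 0, "z": 0, "jaw": 255}, {"ax": 0, "ay": 0, "az": 0, "x": 0, "y": 0, "z": 0, "jaw": 255}]'

```text
t: 22.55
ee_pos: [0.4396, 0.3411, 0.1201]
tcp_rot: [0.614, 0.789, 0.006, -0.003]
contact_force: [0.1, 0.4, -1.4]
grip_width: 0.016
```

```bash
python3 - <<'E'
from h import *
st();tilt()
E
```

```text
t 22.55 pos cm [43.96 34.11 12.01] yaw 14.2 F [ 0.1  0.4 -1.4] w 16.0
fix ax -0.74 ay 0.17
```

step_arm --rows '[{"ax": -0.7, "ay": 0.2, "az": 0, "x": -0.3, "y": 0.1, "z": -3, "jaw": 255}, {"ax": 0, "ay": 0, "az": 0, "x": 0, "y": 0, "z": -4, "jaw": 255}, {"ax": 0, "ay": 0, "az": 0, "x": 0, "y": 0, "z": -1.7, "jaw": 255}, {"ax": 0, "ay": 0, "az": 0, "x": 0, "y": 0, "z": -0.4, "jaw": 255}, {"ax": 0, "ay": 0, "az": 0, "x": 0, "y": 0, "z": -0.3, "jaw": 255}, {"ax": 0, "ay": 0, "az": 0, "x": 0, "y": 0, "z": -0.15, "jaw": 255}]'

```text
t: 23.3
ee_pos: [0.4391, 0.3423, 0.0258]
tcp_rot: [0.617, 0.787, 0.002, 0.001]
contact_force: [-2.0, -0.8, 5.3]
grip_width: 0.0156
```

step_arm --rows '[{"ax": 0, "ay": 0, "az": 0, "x": 0, "y": 0, "z": 0, "jaw": 120}, {"ax": 0, "ay": 0, "az": 0, "x": 0, "y": 0, "z": 0, "jaw": 120}, {"ax": 0, "ay": 0, "az": 0, "x": 0, "y": 0, "z": 0, "jaw": 120}, {"ax": 0, "ay": 0, "az": 0, "x": 0, "y": 0, "z": 4, "jaw": 120}, {"ax": 0, "ay": 0, "az": 0, "x": 0, "y": 0, "z": 5, "jaw": 120}, {"ax": 0, "ay": 0, "az": 0, "x": -2, "y": 3, "z": 5, "jaw": 120}, {"ax": 0, "ay": 0, "az": 0, "x": -3.5, "y": 4.5, "z": 4, "jaw": 120}, {"ax": 0, "ay": 0, "az": 0, "x": -3.5, "y": 4.5, "z": 0, "jaw": 120}, {"ax": 0, "ay": 0, "az": 0, "x": -4, "y": 4.5, "z": 0, "jaw": 120}, {"ax": 0, "ay": 0, "az": 0, "x": -3, "y": 3, "z": 0, "jaw": 120}, {"ax": 0, "ay": 0, "az": 0, "x": 0, "y": 0, "z": 0, "jaw": 120}]'

```text
t: 24.68
ee_pos: [0.2811, 0.5397, 0.2109]
tcp_rot: [0.619, 0.785, 0.008, 0.001]
contact_force: [-0.0, -0.2, -0.3]
grip_width: 0.046
```

```bash
python3 - <<'E'
from h import *
packers();st();tilt()
E
```

```text
a 883 c [0.4944 0.2317] size [0.056 0.121] yaw 106.1 block [0.506  0.1913]
b 909 c [0.4269 0.3845] size [0.056 0.12 ] yaw 103.4 block [0.4366 0.3437]
c 939 c [0.3783 0.2606] size [0.056 0.121] yaw 100.1 block [0.3857 0.2193]
d 912 c [0.5264 0.346 ] size [0.057 0.12 ] yaw 103.9 block [0.5365 0.3053]
t 24.73 pos cm [28.23 53.87 21.09] yaw 13.4 F [ 0.1 -0.6  0.3] w 46.1
fix ax -0.64 ay 0.70
```

step_arm --rows '[{"ax": -0.6, "ay": 0.7, "az": -3.2, "x": 1.3, "y": -4, "z": 0, "jaw": 120}, {"ax": 0, "ay": 0, "az": 0, "x": 1.3, "y": -4, "z": 0, "jaw": 120}, {"ax": 0, "ay": 0, "az": 0, "x": 1.3, "y": -4, "z": 0, "jaw": 120}, {"ax": 0, "ay": 0, "az": 0, "x": 1.3, "y": -4, "z": -1, "jaw": 120}, {"ax": 0, "ay": 0, "az": 0, "x": 1.3, "y": -4, "z": -2, "jaw": 120}, {"ax": 0, "ay": 0, "az": 0, "x": 1.3, "y": -4, "z": -2, "jaw": 120}, {"ax": 0, "ay": 0, "az": 0, "x": 1.3, "y": -4, "z": -2, "jaw": 120}, {"ax": 0, "ay": 0, "az": 0, "x": 1.3, "y": -3, "z": -2, "jaw": 120}, {"ax": 0, "ay": 0, "az": 0, "x": 0, "y": 0, "z": 0, "jaw": 120}, {"ax": 0, "ay": 0, "az": 0, "x": 0, "y": 0, "z": 0, "jaw": 120}]'

```text
t: 25.98
ee_pos: [0.3965, 0.2091, 0.1195]
tcp_rot: [0.648, 0.762, 0.002, 0.003]
contact_force: [-0.0, 0.2, -0.2]
grip_width: 0.0458
```

```bash
python3 - <<'E'
from h import *
st();tilt()
E
```

```text
t 25.98 pos cm [39.65 20.91 11.95] yaw 9.2 F [-0.   0.2 -0.2] w 45.8
fix ax 0.05 ay 0.41
```

step_arm --rows '[{"ax": 0, "ay": 0.4, "az": 1, "x": -1.2, "y": 1, "z": -2, "jaw": 120}, {"ax": 0, "ay": 0, "az": 0, "x": 0, "y": 0, "z": -4, "jaw": 120}, {"ax": 0, "ay": 0, "az": 0, "x": 0, "y": 0, "z": -2, "jaw": 120}, {"ax": 0, "ay": 0, "az": 0, "x": 0, "y": 0, "z": -1, "jaw": 120}, {"ax": 0, "ay": 0, "az": 0, "x": 0, "y": 0, "z": -0.5, "jaw": 120}, {"ax": 0, "ay": 0, "az": 0, "x": 0, "y": 0, "z": 0, "jaw": 120}]'

```text
t: 26.72
ee_pos: [0.3875, 0.2241, 0.0264]
tcp_rot: [0.639, 0.769, 0.005, 0.004]
contact_force: [0.5, 0.3, -0.2]
grip_width: 0.0459
```

step_arm --rows '[{"ax": 0, "ay": 0, "az": 0, "x": -0.1, "y": -0.4, "z": -0.1, "jaw": 120}, {"ax": 0, "ay": 0, "az": 0, "x": 0, "y": 0, "z": 0, "jaw": 255}, {"ax": 0, "ay": 0, "az": 0, "x": 0, "y": 0, "z": 0, "jaw": 255}, {"ax": 0, "ay": 0, "az": 0, "x": 0, "y": 0, "z": 0, "jaw": 255}, {"ax": 0, "ay": 0, "az": 0, "x": 0, "y": 0, "z": 0, "jaw": 255}]'

```text
t: 27.35
ee_pos: [0.3874, 0.2199, 0.0272]
tcp_rot: [0.639, 0.769, 0.007, 0.005]
contact_force: [0.5, 0.0, 4.9]
grip_width: 0.0156
```

```bash
python3 - <<'E'
from h import *
st();tilt()
E
```

```text
t 27.35 pos cm [38.74 21.99  2.72] yaw 10.5 F [0.5 0.  4.9] w 15.6
fix ax -0.22 ay 0.91
```

step_arm --rows '[{"ax": 0, "ay": 0, "az": 0, "x": 0, "y": 0, "z": 3, "jaw": 255}, {"ax": 0, "ay": 0, "az": 0, "x": 0, "y": 0, "z": 4, "jaw": 255}, {"ax": 0, "ay": 0, "az": 0, "x": 0, "y": 0, "z": 3, "jaw": 255}, {"ax": 0, "ay": 0, "az": -8.5, "x": 0.4, "y": -1.45, "z": 0, "jaw": 255}, {"ax": 0, "ay": 0, "az": -8.5, "x": 0.4, "y": -1.45, "z": 0, "jaw": 255}, {"ax": 0, "ay": 0, "az": -8.5, "x": 0.4, "y": -1.45, "z": 0, "jaw": 255}, {"ax": 0, "ay": 0, "az": -8.5, "x": 0.4, "y": -1.45, "z": 0, "jaw": 255}, {"ax": 0, "ay": 0, "az": -8.5, "x": 0.4, "y": -1.45, "z": 0, "jaw": 255}, {"ax": 0, "ay": 0, "az": -8.5, "x": 0.4, "y": -1.45, "z": 0, "jaw": 255}, {"ax": 0, "ay": 0, "az": -8.5, "x": 0.4, "y": -1.45, "z": 0, "jaw": 255}, {"ax": 0, "ay": 0, "az": -8.5, "x": 0.4, "y": -1.45, "z": 0, "jaw": 255}, {"ax": 0, "ay": 0, "az": -8.5, "x": 0.4, "y": -1.45, "z": 0, "jaw": 255}, {"ax": 0, "ay": 0, "az": -8.5, "x": 0.4, "y": -1.45, "z": 0, "jaw": 255}, {"ax": 0, "ay": 0, "az": -8.5, "x": 0.4, "y": -1.45, "z": 0, "jaw": 255}, {"ax": 0, "ay": 0, "az": -8.5, "x": 0, "y": -1, "z": 0, "jaw": 255}, {"ax": 0, "ay": 0, "az": 0, "x": 0, "y": 0, "z": 0, "jaw": 255}]'

```text
t: 29.35
ee_pos: [0.4245, 0.0447, 0.1264]
tcp_rot: [0.999, -0.041, -0.005, 0.003]
contact_force: [-0.4, 0.3, -2.1]
grip_width: 0.0156
```

```bash
python3 - <<'E'
from h import *
st();tilt()
E
```

```text
t 29.35 pos cm [42.45  4.47 12.64] yaw 85.3 F [-0.4  0.3 -2.1] w 15.6
fix ax 0.34 ay -0.57
```

step_arm --rows '[{"ax": 0, "ay": -0.5, "az": 1.2, "x": 0.5, "y": -0.2, "z": -3, "jaw": 255}, {"ax": 0, "ay": 0, "az": 0, "x": 0, "y": 0, "z": -4, "jaw": 255}, {"ax": 0, "ay": 0, "az": 0, "x": 0, "y": 0, "z": -2, "jaw": 255}, {"ax": 0, "ay": 0, "az": 0, "x": 0, "y": 0, "z": -0.6, "jaw": 255}, {"ax": 0, "ay": 0, "az": 0, "x": 0, "y": 0, "z": -0.3, "jaw": 255}, {"ax": 0, "ay": 0, "az": 0, "x": 0, "y": 0, "z": -0.2, "jaw": 255}]'

```text
t: 30.1
ee_pos: [0.4302, 0.0442, 0.0269]
tcp_rot: [1.0, -0.023, 0.002, 0.003]
contact_force: [-2.5, -3.8, 21.5]
grip_width: 0.0158
```

```bash
python3 - <<'E'
from h import *
st();tilt()
E
```

```text
t 30.10 pos cm [43.02  4.42  2.69] yaw 87.4 F [-2.5 -3.8 21.5] w 15.8
fix ax 0.39 ay 0.23
```

step_arm --rows '[{"ax": 0, "ay": 0.2, "az": -0.7, "x": 0, "y": -0.12, "z": 0.1, "jaw": 255}, {"ax": 0, "ay": 0.1, "az": 0, "x": 0.7, "y": -0.04, "z": -0.04, "jaw": 255}, {"ax": 0, "ay": 0.1, "az": 0, "x": 0.7, "y": -0.04, "z": -0.04, "jaw": 255}, {"ax": 0, "ay": 0.1, "az": 0, "x": 0.7, "y": -0.04, "z": -0.04, "jaw": 255}, {"ax": 0, "ay": 0.1, "az": 0, "x": 0.7, "y": -0.04, "z": -0.04, "jaw": 255}]'

```text
t: 30.72
ee_pos: [0.4615, 0.0416, 0.0282]
tcp_rot: [1.0, -0.027, -0.001, 0.004]
contact_force: [0.2, 0.2, -2.3]
grip_width: 0.0153
```

```bash
python3 - <<'E'
from h import *
st();tilt()
E
```

```text
t 30.73 pos cm [46.15  4.16  2.82] yaw 86.9 F [ 0.2  0.2 -2.3] w 15.3
fix ax 0.42 ay -0.15
```

Now seat it on the bench and ease it forward in small steps.

step_arm --rows '[{"ax": 0, "ay": 0, "az": 0, "x": 0.2, "y": 0, "z": -0.13, "jaw": 255}, {"ax": 0, "ay": 0, "az": 0, "x": 0.5, "y": -0.03, "z": -0.03, "jaw": 255}, {"ax": 0, "ay": 0, "az": 0, "x": 0.5, "y": -0.03, "z": 0, "jaw": 255}, {"ax": 0, "ay": 0, "az": 0, "x": 0.5, "y": -0.03, "z": 0, "jaw": 255}, {"ax": 0, "ay": 0, "az": 0, "x": 0.4, "y": -0.03, "z": 0, "jaw": 255}]'

```text
t: 31.35
ee_pos: [0.4729, 0.0416, 0.0272]
tcp_rot: [1.0, -0.027, -0.012, 0.003]
contact_force: [-8.0, -0.6, 6.2]
grip_width: 0.0156
```

```bash
python3 - <<'E'
from h import *
st();tilt()
E
```

```text
t 31.35 pos cm [47.29  4.16  2.72] yaw 86.9 F [-8.  -0.6  6.2] w 15.6
fix ax 0.29 ay -1.38
```

step_arm --rows '[{"ax": 0, "ay": -1.4, "az": 0, "x": -0.8, "y": 0.04, "z": 0, "jaw": 255}, {"ax": 0, "ay": 0, "az": 0, "x": -0.2, "y": 0, "z": -0.1, "jaw": 255}, {"ax": 0, "ay": 0, "az": 0, "x": 0, "y": 0, "z": -0.1, "jaw": 255}, {"ax": 0, "ay": 0, "az": 0, "x": 0, "y": 0, "z": -0.1, "jaw": 255}]'

```text
t: 31.85
ee_pos: [0.4651, 0.042, 0.027]
tcp_rot: [1.0, -0.027, 0.003, 0.003]
contact_force: [-1.8, -0.5, 13.0]
grip_width: 0.0154
```

```bash
python3 - <<'E'
from h import *
st();tilt()
E
```

```text
t 31.85 pos cm [46.51  4.2   2.7 ] yaw 86.9 F [-1.8 -0.5 13. ] w 15.4
fix ax 0.30 ay 0.30
```

step_arm --rows '[{"ax": 0, "ay": 0.3, "az": 0, "x": 0.5, "y": -0.06, "z": -0.02, "jaw": 255}, {"ax": 0, "ay": 0, "az": 0, "x": 0.6, "y": -0.06, "z": -0.02, "jaw": 255}, {"ax": 0, "ay": -0.3, "az": 0, "x": 0.8, "y": -0.04, "z": -0.02, "jaw": 255}, {"ax": 0, "ay": -0.5, "az": 0, "x": 1, "y": -0.04, "z": 0, "jaw": 255}, {"ax": 0, "ay": -0.5, "az": 0, "x": 1, "y": -0.04, "z": 0, "jaw": 255}]'

```text
t: 32.48
ee_pos: [0.4733, 0.0416, 0.0267]
tcp_rot: [0.999, -0.025, -0.023, 0.001]
contact_force: [-15.3, -5.3, 15.8]
grip_width: 0.0158
```

```bash
python3 - <<'E'
from h import *
st();tilt()
snap('scene','y1.png',(270,140,430,260),5)
E
```

```text
t 32.48 pos cm [47.33  4.16  2.67] yaw 87.1 F [-15.3  -5.3  15.8] w 15.8
fix ax 0.03 ay -2.61
```

View pics/y1.png

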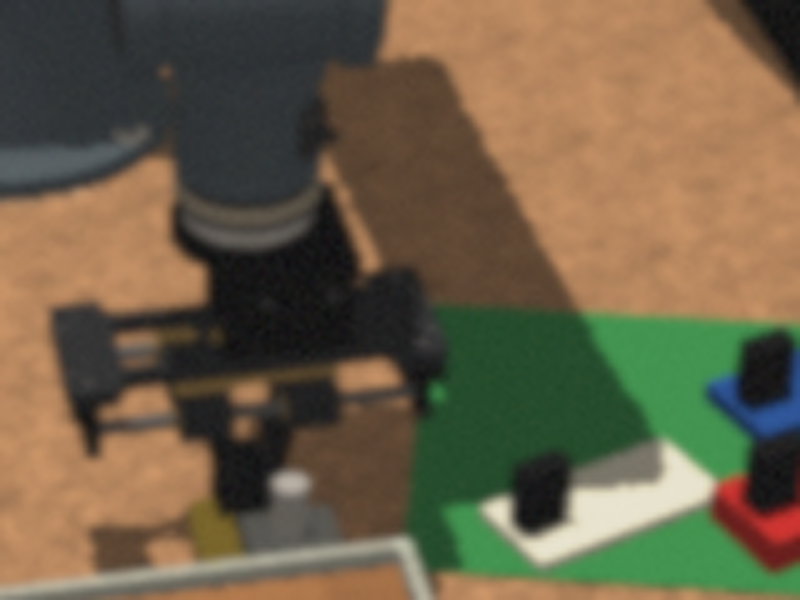

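The yellow plate is seen lying flat behind the bracket (crop 215,530). It stopped twice at the same place, with its nose at the foot's front face, at up to 15 N, so yellow doesn't fit and blue is the answer. Returning yellow.

step_arm --rows '[{"ax": 0, "ay": -2.6, "az": 0, "x": -1.5, "y": 0.05, "z": 0.1, "jaw": 255}, {"ax": 0, "ay": 0, "az": 0, "x": -2, "y": 0.1, "z": 0.5, "jaw": 255}, {"ax": 0, "ay": 0, "az": 0, "x": 0, "y": 0, "z": 4, "jaw": 255}, {"ax": 0, "ay": 0, "az": 0, "x": 0, "y": 0, "z": 5, "jaw": 255}, {"ax": 0, "ay": 0, "az": 8.5, "x": -0.4, "y": 1.45, "z": 0, "jaw": 255}, {"ax": 0, "ay": 0, "az": 8.5, "x": -0.4, "y": 1.45, "z": 0, "jaw": 255}, {"ax": 0, "ay": 0, "az": 8.5, "x": -0.4, "y": 1.45, "z": 0, "jaw": 255}, {"ax": 0, "ay": 0, "az": 8.5, "x": -0.4, "y": 1.45, "z": 0, "jaw": 255}, {"ax": 0, "ay": 0, "az": 8.5, "x": -0.4, "y": 1.45, "z": 0, "jaw": 255}, {"ax": 0, "ay": 0, "az": 8.5, "x": -0.4, "y": 1.45, "z": 0, "jaw": 255}, {"ax": 0, "ay": 0, "az": 8.5, "x": -0.4, "y": 1.45, "z": 0, "jaw": 255}, {"ax": 0, "ay": 0, "az": 8.5, "x": -0.4, "y": 1.45, "z": 0, "jaw": 255}, {"ax": 0, "ay": 0, "az": 8.5, "x": -0.4, "y": 1.45, "z": 0, "jaw": 255}, {"ax": 0, "ay": 0, "az": 8.5, "x": -0.4, "y": 1.45, "z": 0, "jaw": 255}, {"ax": 0, "ay": 0, "az": 8.5, "x": -0.4, "y": 1.45, "z": 0, "jaw": 255}, {"ax": 0, "ay": 0, "az": 8.5, "x": 0, "y": 1, "z": 0, "jaw": 255}, {"ax": 0, "ay": 0, "az": 0, "x": 0, "y": 0, "z": 0, "jaw": 255}]'

```text
t: 34.65
ee_pos: [0.4068, 0.2174, 0.1202]
tcp_rot: [0.627, 0.779, 0.008, -0.0]
contact_force: [-0.1, -1.0, -1.9]
grip_width: 0.0156
```

```bash
python3 - <<'E'
from h import *
st();tilt()
E
```

```text
t 34.65 pos cm [40.68 21.74 12.02] yaw 12.3 F [-0.1 -1.  -1.9] w 15.6
fix ax -0.77 ay 0.55
```

step_arm --rows '[{"ax": -0.4, "ay": 0, "az": -1.7, "x": -2.1, "y": 0.2, "z": -3, "jaw": 255}, {"ax": 0, "ay": 0, "az": 0, "x": 0, "y": 0, "z": -4, "jaw": 255}, {"ax": 0, "ay": 0, "az": 0, "x": 0, "y": 0, "z": -1.6, "jaw": 255}, {"ax": 0, "ay": 0, "az": 0, "x": 0, "y": 0, "z": -0.4, "jaw": 255}, {"ax": 0, "ay": 0, "az": 0, "x": 0, "y": 0, "z": -0.3, "jaw": 255}, {"ax": 0, "ay": 0, "az": 0, "x": 0, "y": 0, "z": -0.15, "jaw": 255}]'

```text
t: 35.4
ee_pos: [0.3902, 0.2199, 0.0267]
tcp_rot: [0.645, 0.764, 0.01, 0.005]
contact_force: [-3.0, 0.1, 10.8]
grip_width: 0.0154
```

step_arm --rows '[{"ax": 0, "ay": 0, "az": 0, "x": 0, "y": 0, "z": 0, "jaw": 120}, {"ax": 0, "ay": 0, "az": 0, "x": 0, "y": 0, "z": 0, "jaw": 120}, {"ax": 0, "ay": 0, "az": 0, "x": 0, "y": 0, "z": 0, "jaw": 120}, {"ax": 0, "ay": 0, "az": 0, "x": 0, "y": 0, "z": 4, "jaw": 120}, {"ax": 0, "ay": 0, "az": 0, "x": 0, "y": 0, "z": 5, "jaw": 120}, {"ax": -0.5, "ay": 0.5, "az": 1, "x": -1, "y": 3, "z": 4, "jaw": 120}, {"ax": 0, "ay": 0, "az": 1, "x": -2, "y": 5, "z": 3, "jaw": 120}, {"ax": 0, "ay": 0, "az": 1, "x": -2, "y": 5, "z": 2, "jaw": 120}, {"ax": 0, "ay": 0, "az": 0, "x": -2, "y": 5, "z": 0, "jaw": 120}, {"ax": 0, "ay": 0, "az": 0, "x": -2, "y": 5, "z": 0, "jaw": 120}, {"ax": 0, "ay": 0, "az": 0, "x": -2, "y": 5, "z": 0, "jaw": 120}, {"ax": 0, "ay": 0, "az": 0, "x": -1, "y": 3, "z": 0, "jaw": 120}, {"ax": 0, "ay": 0, "az": 0, "x": 0, "y": 0, "z": 0, "jaw": 120}]'

```text
t: 37.02
ee_pos: [0.2698, 0.5397, 0.2147]
tcp_rot: [0.628, 0.778, 0.009, 0.006]
contact_force: [0.2, -0.4, -0.0]
grip_width: 0.0461
```

```bash
python3 - <<'E'
from h import *
packers();st();tilt()
E
```

```text
a 884 c [0.4943 0.2316] size [0.056 0.121] yaw 106.2 block [0.5061 0.1913]
b 914 c [0.4268 0.3847] size [0.056 0.12 ] yaw 103.4 block [0.4366 0.3438]
c 934 c [0.3824 0.2608] size [0.056 0.12 ] yaw 98.9 block [0.3889 0.2193]
d 911 c [0.5264 0.346 ] size [0.057 0.12 ] yaw 103.9 block [0.5365 0.3053]
t 37.08 pos cm [27.   53.83 21.44] yaw 12.1 F [ 0.1 -0.6 -0.9] w 45.9
fix ax -0.32 ay 1.10
```

step_arm --rows '[{"ax": -0.3, "ay": 1, "az": 1.2, "x": 3.2, "y": -3.7, "z": 0, "jaw": 120}, {"ax": 0, "ay": 0, "az": 0, "x": 3.2, "y": -3.7, "z": 0, "jaw": 120}, {"ax": 0, "ay": 0, "az": 0, "x": 3.2, "y": -3.7, "z": -2, "jaw": 120}, {"ax": 0, "ay": 0, "az": 0, "x": 3.2, "y": -3.7, "z": -3, "jaw": 120}, {"ax": 0, "ay": 0, "az": 0, "x": 3.2, "y": -3.7, "z": -3, "jaw": 120}, {"ax": 0, "ay": 0, "az": 0, "x": 0, "y": 0, "z": -1, "jaw": 120}, {"ax": 0, "ay": 0, "az": 0, "x": 0, "y": 0, "z": 0, "jaw": 120}]'

```text
t: 37.95
ee_pos: [0.4344, 0.338, 0.1226]
tcp_rot: [0.624, 0.782, -0.001, 0.001]
contact_force: [0.2, 0.3, 0.2]
grip_width: 0.0459
```

```bash
python3 - <<'E'
from h import *
st();tilt()
E
```

```text
t 37.95 pos cm [43.44 33.8  12.26] yaw 12.8 F [0.2 0.3 0.2] w 45.9
fix ax 0.16 ay 0.02
```

step_arm --rows '[{"ax": 0, "ay": 0, "az": 0.6, "x": 0, "y": 0.4, "z": -3, "jaw": 120}, {"ax": 0, "ay": 0, "az": 0, "x": 0, "y": 0, "z": -4, "jaw": 120}, {"ax": 0, "ay": 0, "az": 0, "x": 0, "y": 0, "z": -1.7, "jaw": 120}, {"ax": 0, "ay": 0, "az": 0, "x": 0, "y": 0, "z": -0.8, "jaw": 120}, {"ax": 0, "ay": 0, "az": 0, "x": 0, "y": 0, "z": -0.4, "jaw": 120}, {"ax": 0, "ay": 0, "az": 0, "x": 0, "y": 0, "z": 0, "jaw": 120}]'

```text
t: 38.7
ee_pos: [0.4341, 0.347, 0.0272]
tcp_rot: [0.617, 0.787, 0.004, 0.003]
contact_force: [0.9, -0.1, -0.0]
grip_width: 0.0461
```

```bash
python3 - <<'E'
from h import *
st();tilt()
E
```

```text
t 38.70 pos cm [43.41 34.7   2.72] yaw 13.8 F [ 0.9 -0.1 -0. ] w 46.1
fix ax -0.14 ay 0.55
```

step_arm --rows '[{"ax": 0, "ay": 0.5, "az": 0, "x": 0.2, "y": -0.3, "z": -0.3, "jaw": 120}, {"ax": 0, "ay": 0, "az": 0, "x": 0, "y": 0, "z": 0, "jaw": 255}, {"ax": 0, "ay": 0, "az": 0, "x": 0, "y": 0, "z": 0, "jaw": 255}, {"ax": 0, "ay": 0, "az": 0, "x": 0, "y": 0, "z": 0, "jaw": 255}, {"ax": 0, "ay": 0, "az": 0, "x": 0, "y": 0, "z": 0, "jaw": 255}]'

```text
t: 39.33
ee_pos: [0.4377, 0.3444, 0.026]
tcp_rot: [0.617, 0.787, 0.003, 0.0]
contact_force: [-0.4, -0.5, 0.8]
grip_width: 0.0152
```

```bash
python3 - <<'E'
from h import *
st();tilt()
E
```

```text
t 39.33 pos cm [43.77 34.44  2.6 ] yaw 13.8 F [-0.4 -0.5  0.8] w 15.2
fix ax -0.24 ay 0.22
```

Gripped. Carrying blue back to the slide start.

step_arm --rows '[{"ax": 0, "ay": 0, "az": 0, "x": 0, "y": 0, "z": 3, "jaw": 255}, {"ax": 0, "ay": 0, "az": 0, "x": 0, "y": 0, "z": 4, "jaw": 255}, {"ax": 0, "ay": 0, "az": 0, "x": 0, "y": 0, "z": 3.5, "jaw": 255}, {"ax": 0, "ay": 0, "az": -8.5, "x": 0, "y": -2.45, "z": 0, "jaw": 255}, {"ax": 0, "ay": 0, "az": -8.5, "x": 0, "y": -2.45, "z": 0, "jaw": 255}, {"ax": 0, "ay": 0, "az": -8.5, "x": 0, "y": -2.45, "z": 0, "jaw": 255}, {"ax": 0, "ay": 0, "az": -8.5, "x": 0, "y": -2.45, "z": 0, "jaw": 255}, {"ax": 0, "ay": 0, "az": -8.5, "x": 0, "y": -2.45, "z": 0, "jaw": 255}, {"ax": 0, "ay": 0, "az": -8.5, "x": 0, "y": -2.45, "z": 0, "jaw": 255}, {"ax": 0, "ay": 0, "az": -8.5, "x": 0, "y": -2.45, "z": 0, "jaw": 255}, {"ax": 0, "ay": 0, "az": -8.5, "x": 0, "y": -2.45, "z": 0, "jaw": 255}, {"ax": 0, "ay": 0, "az": -8.5, "x": 0, "y": -2.45, "z": 0, "jaw": 255}, {"ax": 0, "ay": 0, "az": -8.5, "x": 0, "y": -2.45, "z": 0, "jaw": 255}, {"ax": 0, "ay": 0, "az": -8.5, "x": 0, "y": -2.45, "z": 0, "jaw": 255}, {"ax": 0, "ay": 0, "az": -8.5, "x": 0, "y": -2.3, "z": 0, "jaw": 255}, {"ax": 0, "ay": 0, "az": -1.7, "x": 0, "y": 0, "z": 0, "jaw": 255}, {"ax": 0, "ay": 0, "az": 0, "x": 0, "y": 0, "z": 0, "jaw": 255}]'

```text
t: 41.45
ee_pos: [0.4317, 0.0428, 0.1319]
tcp_rot: [1.0, -0.027, -0.001, -0.0]
contact_force: [-0.4, 0.2, -0.6]
grip_width: 0.0155
```

```bash
python3 - <<'E'
from h import *
st();tilt()
E
```

```text
t 41.45 pos cm [43.17  4.28 13.19] yaw 86.9 F [-0.4  0.2 -0.6] w 15.5
fix ax -0.03 ay -0.13
```

step_arm --rows '[{"ax": 0, "ay": 0, "az": -0.2, "x": 0.2, "y": 0, "z": -3, "jaw": 255}, {"ax": 0, "ay": 0, "az": 0, "x": 0, "y": 0, "z": -4, "jaw": 255}, {"ax": 0, "ay": 0, "az": 0, "x": 0, "y": 0, "z": -2.4, "jaw": 255}, {"ax": 0, "ay": 0, "az": 0, "x": 0, "y": 0, "z": -0.6, "jaw": 255}, {"ax": 0, "ay": 0, "az": 0, "x": 0, "y": 0, "z": -0.4, "jaw": 255}, {"ax": 0, "ay": 0, "az": 0, "x": 0, "y": 0, "z": -0.1, "jaw": 255}, {"ax": 0, "ay": 0.3, "az": -0.3, "x": 0, "y": -0.1, "z": 0.05, "jaw": 255}, {"ax": 0, "ay": 0.2, "az": 0, "x": 0.7, "y": -0.04, "z": -0.03, "jaw": 255}, {"ax": 0, "ay": 0.2, "az": 0, "x": 0.7, "y": -0.04, "z": -0.03, "jaw": 255}, {"ax": 0, "ay": 0.2, "az": 0, "x": 0.7, "y": -0.04, "z": -0.03, "jaw": 255}, {"ax": 0, "ay": 0.2, "az": 0, "x": 0.7, "y": -0.04, "z": -0.03, "jaw": 255}]'

```text
t: 42.82
ee_pos: [0.4673, 0.0437, 0.0272]
tcp_rot: [1.0, -0.026, -0.006, 0.0]
contact_force: [-1.0, 0.5, 1.2]
grip_width: 0.0155
```

```bash
python3 - <<'E'
from h import *
st();tilt()
E
```

```text
t 42.83 pos cm [46.73  4.37  2.72] yaw 87.1 F [-1.   0.5  1.2] w 15.5
fix ax 0.03 ay -0.67
```

step_arm --rows '[{"ax": 0, "ay": -0.3, "az": -0.4, "x": 0.1, "y": -0.3, "z": -0.1, "jaw": 255}, {"ax": 0, "ay": 0, "az": 0, "x": 0.6, "y": -0.05, "z": -0.03, "jaw": 255}, {"ax": 0, "ay": 0, "az": 0, "x": 0.6, "y": -0.05, "z": -0.02, "jaw": 255}, {"ax": 0, "ay": 0, "az": 0, "x": 0.6, "y": -0.05, "z": 0, "jaw": 255}]'

```text
t: 43.32
ee_pos: [0.4858, 0.0391, 0.0261]
tcp_rot: [1.0, -0.029, -0.005, 0.0]
contact_force: [-2.2, 0.6, 4.3]
grip_width: 0.0156
```

```bash
python3 - <<'E'
from h import *
st();tilt()
E
```

```text
t 43.33 pos cm [48.58  3.91  2.61] yaw 86.6 F [-2.2  0.6  4.3] w 15.6
fix ax 0.00 ay -0.52
```

step_arm --rows '[{"ax": 0, "ay": 0, "az": 0, "x": 0.7, "y": -0.03, "z": 0, "jaw": 255}, {"ax": 0, "ay": 0, "az": 0, "x": 0.7, "y": -0.03, "z": 0, "jaw": 255}, {"ax": 0, "ay": 0, "az": 0, "x": 0.6, "y": -0.03, "z": 0, "jaw": 255}, {"ax": 0, "ay": -0.3, "az": 0, "x": 0.5, "y": -0.02, "z": 0, "jaw": 255}, {"ax": 0, "ay": -0.3, "az": 0, "x": 0.5, "y": -0.02, "z": 0, "jaw": 255}, {"ax": 0, "ay": -0.3, "az": 0, "x": 0.5, "y": -0.02, "z": 0, "jaw": 255}]'

```text
t: 44.08
ee_pos: [0.5122, 0.038, 0.0258]
tcp_rot: [1.0, -0.028, -0.008, -0.0]
contact_force: [-9.2, -1.5, 10.8]
grip_width: 0.0158
```

```bash
python3 - <<'E'
from h import *
st();tilt()
E
```

```text
t 44.08 pos cm [51.22  3.8   2.58] yaw 86.7 F [-9.2 -1.5 10.8] w 15.8
fix ax -0.07 ay -0.96
```

Blue is home again: x=0.5122, firm stop at 9 N. Release, rise straight up, close the fingers and go above the lever pad.

step_arm --rows '[{"ax": 0, "ay": 0, "az": 0, "x": 0, "y": 0, "z": 0, "jaw": 120}, {"ax": 0, "ay": 0, "az": 0, "x": 0, "y": 0, "z": 0, "jaw": 120}, {"ax": 0, "ay": 0, "az": 0, "x": 0, "y": 0, "z": 0, "jaw": 120}, {"ax": 0, "ay": 0, "az": 0, "x": 0, "y": 0, "z": 2, "jaw": 120}, {"ax": 0, "ay": 0, "az": 0, "x": 0, "y": 0, "z": 4, "jaw": 120}, {"ax": 0, "ay": 0, "az": 0, "x": 0, "y": 0, "z": 5, "jaw": 120}, {"ax": 0, "ay": 0, "az": 0, "x": 0, "y": 0, "z": 5, "jaw": 120}, {"ax": 0, "ay": 0, "az": 0, "x": 0, "y": 0, "z": 4, "jaw": 255}, {"ax": 0, "ay": 0, "az": 0, "x": 0.5, "y": -4, "z": 1, "jaw": 255}, {"ax": 0, "ay": 0, "az": 0, "x": 1, "y": -5, "z": 0, "jaw": 255}, {"ax": 0, "ay": 0, "az": 0, "x": 1, "y": -5, "z": 0, "jaw": 255}, {"ax": 0, "ay": 0, "az": 0, "x": 1, "y": -5, "z": 0, "jaw": 255}, {"ax": 0, "ay": 0, "az": 0, "x": 1, "y": -5, "z": 0, "jaw": 255}, {"ax": 0, "ay": 0, "az": 0, "x": 1, "y": -4, "z": 0, "jaw": 255}, {"ax": 0, "ay": 0, "az": 0, "x": 0, "y": 0, "z": 0, "jaw": 255}, {"ax": 0, "ay": 0, "az": 0, "x": 0, "y": 0, "z": 0, "jaw": 255}]'

```text
t: 46.08
ee_pos: [0.5744, -0.2512, 0.2421]
tcp_rot: [1.0, -0.027, -0.001, 0.001]
contact_force: [0.7, 1.0, -0.3]
grip_width: 0.0007
```

```bash
python3 - <<'E'
from h import *
st();tilt()
snap('top','b1.png')
im=cv2.imread('pics/b1.png')
cv2.imwrite('pics/b1c.png',cv2.resize(im[150:310,280:470],None,fx=4.2,fy=3.7,interpolation=cv2.INTER_CUBIC))
E
```

```text
t 46.08 pos cm [ 57.44 -25.12  24.21] yaw 86.9 F [ 0.7  1.  -0.3] w 0.7
fix ax 0.09 ay -0.09
```

View pics/b1c.png

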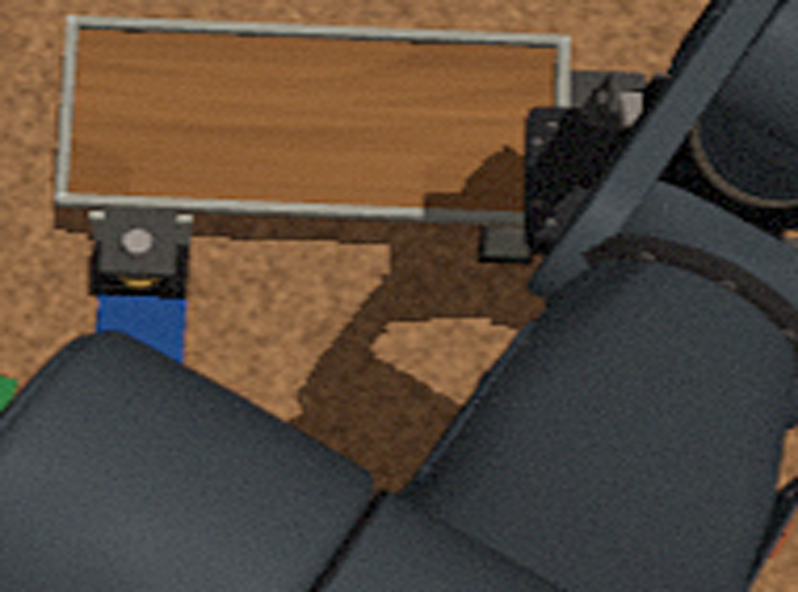

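The blue packer runs straight in under the foot, centred on it (crop columns 96–186 against the foot's 90–188). Now the lever.

step_arm --rows '[{"ax": 0, "ay": 0, "az": 0, "x": 0.4, "y": -1.4, "z": -3, "jaw": 255}, {"ax": 0, "ay": 0, "az": 0, "x": 0, "y": 0, "z": -3, "jaw": 255}, {"ax": 0, "ay": 0, "az": 0, "x": 0, "y": 0, "z": -2, "jaw": 255}, {"ax": 0, "ay": 0, "az": 0, "x": 0, "y": 0, "z": 0, "jaw": 255}]'

```text
t: 46.62
ee_pos: [0.5788, -0.2594, 0.1617]
tcp_rot: [1.0, -0.023, -0.0, 0.001]
contact_force: [0.6, 0.3, 1.0]
grip_width: 0.0002
```

```bash
python3 - <<'E'
from h import *
st();tilt()
E
```

```text
t 46.62 pos cm [ 57.88 -25.94  16.17] yaw 87.3 F [0.6 0.3 1. ] w 0.2
fix ax 0.11 ay -0.01
```

step_arm --rows '[{"ax": 0, "ay": 0, "az": 0, "x": 0, "y": -0.6, "z": -1.5, "jaw": 255}, {"ax": 0, "ay": 0, "az": 0, "x": -0.3, "y": 0, "z": -1, "jaw": 255}, {"ax": 0, "ay": 0, "az": 0, "x": -0.6, "y": 0, "z": -1.2, "jaw": 255}, {"ax": 0, "ay": 0, "az": 0, "x": -0.5, "y": 0, "z": -1.2, "jaw": 255}, {"ax": 0, "ay": 0, "az": 0, "x": -0.4, "y": 0, "z": -1.2, "jaw": 255}, {"ax": 0, "ay": 0, "az": 0, "x": -0.3, "y": 0, "z": -1.2, "jaw": 255}]'

```text
t: 47.38
ee_pos: [0.5583, -0.2651, 0.0887]
tcp_rot: [1.0, -0.023, 0.003, 0.002]
contact_force: [-0.2, 0.6, -0.1]
grip_width: 0.0006
```

```bash
python3 - <<'E'
from h import *
st();tilt()
E
```

```text
t 47.38 pos cm [ 55.83 -26.51   8.87] yaw 87.4 F [-0.2  0.6 -0.1] w 0.6
fix ax 0.29 ay 0.32
```

step_arm --rows '[{"ax": 0, "ay": 0, "az": 0, "x": -0.2, "y": 0, "z": -1, "jaw": 255}, {"ax": 0, "ay": 0, "az": 0, "x": -0.2, "y": 0, "z": -1, "jaw": 255}]'

```text
t: 47.62
ee_pos: [0.5535, -0.2652, 0.0662]
tcp_rot: [1.0, -0.023, 0.002, 0.002]
contact_force: [-0.0, 0.4, -0.1]
grip_width: 0.0006
```

```bash
python3 - <<'E'
from h import *
st();tilt()
snap('scene','l1.png',(130,200,330,350),4)
E
```

```text
t 47.62 pos cm [ 55.35 -26.52   6.62] yaw 87.4 F [-0.   0.4 -0.1] w 0.6
fix ax 0.27 ay 0.25
```

View pics/l1.png

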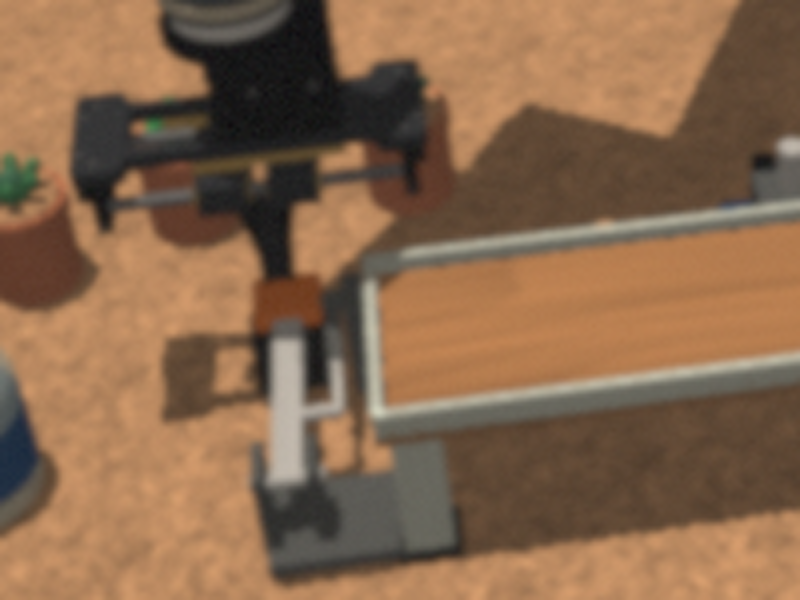

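The lever is well down: its arm looks level, with the pad at crop (288,300) under the fingers. I'll follow down to the stop to be sure the catch holds.

step_arm --rows '[{"ax": 0, "ay": 0, "az": 0, "x": 0, "y": 0, "z": -0.8, "jaw": 255}, {"ax": 0, "ay": 0, "az": 0, "x": 0, "y": 0, "z": -0.6, "jaw": 255}, {"ax": 0, "ay": 0, "az": 0, "x": 0, "y": 0, "z": -0.5, "jaw": 255}]'

```text
t: 48.05
ee_pos: [0.5526, -0.2649, 0.0499]
tcp_rot: [1.0, -0.022, 0.001, 0.002]
contact_force: [-12.4, 6.9, 52.2]
grip_width: 0.0005
```

The lever is solid at z=0.05. Retreat upward while turning the jaws to run along x for the pots, and refine the pot centres from the first picture.

step_arm --rows '[{"ax": 0, "ay": 0, "az": 0, "x": 0, "y": 0, "z": 3, "jaw": 255}, {"ax": 0, "ay": 0, "az": 0, "x": -0.5, "y": 0, "z": 5, "jaw": 255}, {"ax": 0, "ay": 0, "az": 0, "x": -0.5, "y": 1, "z": 5, "jaw": 255}, {"ax": 0, "ay": 0, "az": 8, "x": -2, "y": 4, "z": 4, "jaw": 0}, {"ax": 0, "ay": 0, "az": 9, "x": -1, "y": 5, "z": 0, "jaw": 0}, {"ax": 0, "ay": 0, "az": 9, "x": -1, "y": 5, "z": 0, "jaw": 0}, {"ax": 0, "ay": 0, "az": 9, "x": 0, "y": 5, "z": 0, "jaw": 0}, {"ax": 0, "ay": 0, "az": 9, "x": 0, "y": 5, "z": 0, "jaw": 0}, {"ax": 0, "ay": 0, "az": 9, "x": 0, "y": 5, "z": 0, "jaw": 0}, {"ax": 0, "ay": 0, "az": 9, "x": 0, "y": 5, "z": 0, "jaw": 0}, {"ax": 0, "ay": 0, "az": 9, "x": 0, "y": 0, "z": 0, "jaw": 0}, {"ax": 0, "ay": 0, "az": 9, "x": 0, "y": 0, "z": 0, "jaw": 0}, {"ax": 0, "ay": 0, "az": 9, "x": 0, "y": 0, "z": 0, "jaw": 0}, {"ax": 0, "ay": 0, "az": 0, "x": 0, "y": 0, "z": 0, "jaw": 0}]'

```text
t: 49.8
ee_pos: [0.5049, 0.095, 0.2306]
tcp_rot: [0.711, 0.703, 0.013, 0.002]
contact_force: [-0.4, -0.0, -0.4]
grip_width: 0.0865
```

```bash
cat >> h.py <<'E'
def pots(f=None):
    im=cv2.imread(f) if f else cv2.cvtColor(r.grab_frame('top'),cv2.COLOR_RGB2BGR)
    if not f: cv2.imwrite('pics/last_top.png',im)
    hsv=cv2.cvtColor(im,cv2.COLOR_BGR2HSV); H,S,V=[hsv[...,i].astype(int) for i in range(3)]
    m=((H>40)&(H<90)&(S>80)&(V>40)); roi=np.zeros(H.shape,bool); roi[150:320,290:518]=1
    m=cv2.morphologyEx((m&roi).astype(np.uint8),cv2.MORPH_CLOSE,np.ones((5,5)))
    n,l,s,c=cv2.connectedComponentsWithStats(m)
    for i in range(1,n):
        if s[i,4]>60: print('pot',c[i].round(1),s[i,4],'bench',px2w('top',[c[i]],.075)[0][:2].round(4),'shelf',px2w('top',[c[i]],.175)[0][:2].round(4))
E
python3 - <<'E'
from h import *
pots('pics/raw_t0.png'); pots(); st(); tilt()
im=cv2.imread('pics/last_top.png')
cv2.imwrite('pics/l2.png',cv2.resize(im[150:320,290:510],None,fx=3.6,fy=3.5,interpolation=cv2.INTER_CUBIC))
E
```

```text
pot [496.6 275.4] 162 bench [ 0.4421 -0.4201] shelf [ 0.4332 -0.3874]
pot [400.1 288.8] 158 bench [ 0.412  -0.1797] shelf [ 0.4054 -0.1653]
pot [457.4 290.1] 170 bench [ 0.407 -0.321] shelf [ 0.4008 -0.2958]
pot [496.6 275.4] 163 bench [ 0.442 -0.42 ] shelf [ 0.4332 -0.3873]
pot [400.1 288.8] 156 bench [ 0.412  -0.1797] shelf [ 0.4054 -0.1653]
pot [457.4 290.1] 171 bench [ 0.4071 -0.321 ] shelf [ 0.4009 -0.2958]
t 49.85 pos cm [50.49  9.49 23.05] yaw -0.6 F [-0.4  0.1  0.6] w 86.5
fix ax -0.91 ay 1.24
```

View pics/l2.png

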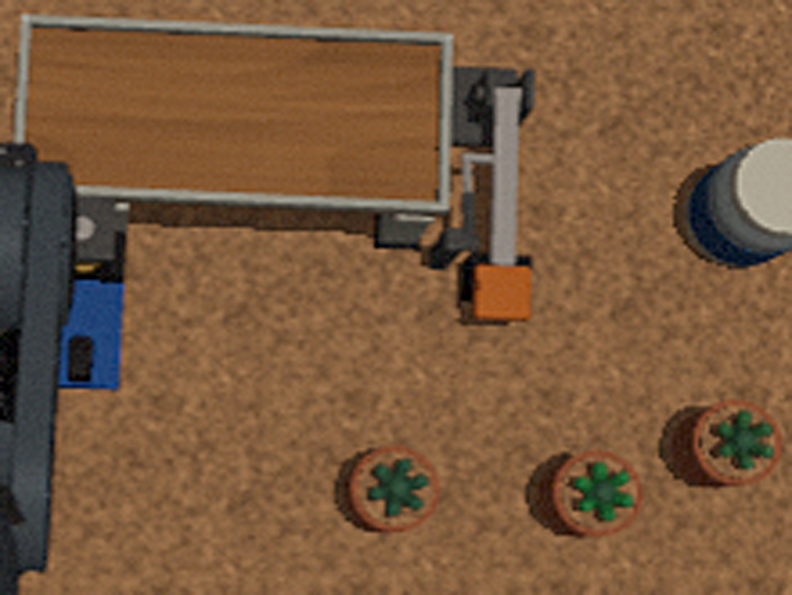

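The lever stays down (arm level, pad at crop (503,292)), blue is in place with its grip block at (80,358), and the pots haven't moved. On to pot 1.

step_arm --rows '[{"ax": -0.9, "ay": 1.2, "az": 0, "x": -1.5, "y": -4.4, "z": 0, "jaw": 0}, {"ax": 0, "ay": 0, "az": 0, "x": -1.5, "y": -4.4, "z": 0, "jaw": 0}, {"ax": 0, "ay": 0, "az": 0, "x": -1.5, "y": -4.4, "z": 0, "jaw": 0}, {"ax": 0, "ay": 0, "az": 0, "x": -1.5, "y": -4.4, "z": -2, "jaw": 0}, {"ax": 0, "ay": 0, "az": 0, "x": -1.5, "y": -4.4, "z": -3, "jaw": 0}, {"ax": 0, "ay": 0, "az": 0, "x": -1.5, "y": -4.4, "z": -3, "jaw": 0}, {"ax": 0, "ay": 0, "az": 0, "x": 0, "y": 0, "z": -2, "jaw": 0}, {"ax": 0, "ay": 0, "az": 0, "x": 0, "y": 0, "z": 0, "jaw": 0}]' --newtons 20

```text
t: 50.85
ee_pos: [0.4157, -0.1796, 0.1303]
tcp_rot: [0.718, 0.696, 0.002, 0.007]
contact_force: [-0.7, 0.7, -0.5]
grip_width: 0.0869
```

```bash
python3 - <<'E'
from h import *
st();tilt()
E
```

```text
t 50.85 pos cm [ 41.57 -17.96  13.03] yaw -1.8 F [-0.7  0.7 -0.5] w 86.9
fix ax 0.36 ay 0.75
```

step_arm --rows '[{"ax": 0.4, "ay": 0.8, "az": 0, "x": -0.6, "y": 0.1, "z": -3, "jaw": 0}, {"ax": 0, "ay": 0, "az": 0, "x": 0, "y": 0, "z": -4, "jaw": 0}, {"ax": 0, "ay": 0, "az": 0, "x": 0, "y": 0, "z": -2, "jaw": 0}, {"ax": 0, "ay": 0, "az": 0, "x": 0, "y": 0, "z": -1.2, "jaw": 0}, {"ax": 0, "ay": 0, "az": 0, "x": 0, "y": 0, "z": -0.5, "jaw": 0}, {"ax": 0, "ay": 0, "az": 0, "x": 0, "y": 0, "z": 0, "jaw": 0}]'

```text
t: 51.6
ee_pos: [0.416, -0.1807, 0.0254]
tcp_rot: [0.719, 0.695, 0.001, 0.007]
contact_force: [0.4, 0.4, -0.1]
grip_width: 0.0869
```

```bash
python3 - <<'E'
from h import *
st();tilt()
E
```

```text
t 51.60 pos cm [ 41.6  -18.07   2.54] yaw -1.9 F [ 0.4  0.4 -0.1] w 86.9
fix ax 0.49 ay 0.62
```

step_arm --rows '[{"ax": 0.4, "ay": 0.5, "az": 0, "x": -0.5, "y": 0.2, "z": -0.6, "jaw": 0}, {"ax": 0, "ay": 0, "az": 0, "x": 0, "y": 0, "z": 0, "jaw": 255}, {"ax": 0, "ay": 0, "az": 0, "x": 0, "y": 0, "z": 0, "jaw": 255}, {"ax": 0, "ay": 0, "az": 0, "x": 0, "y": 0, "z": 0, "jaw": 255}, {"ax": 0, "ay": 0, "az": 0, "x": 0, "y": 0, "z": 0, "jaw": 255}, {"ax": 0, "ay": 0, "az": 0, "x": 0, "y": 0, "z": 0, "jaw": 255}]'

```text
t: 52.35
ee_pos: [0.4118, -0.1794, 0.0208]
tcp_rot: [0.719, 0.695, 0.0, 0.003]
contact_force: [0.8, -0.1, -1.0]
grip_width: 0.0571
```

```bash
python3 - <<'E'
from h import *
st();tilt()
E
```

```text
t 52.35 pos cm [ 41.18 -17.94   2.08] yaw -2.0 F [ 0.8 -0.1 -1. ] w 57.1
fix ax 0.21 ay 0.28
```

step_arm --rows '[{"ax": 0, "ay": 0, "az": 0, "x": 0, "y": 0, "z": 2, "jaw": 255}, {"ax": 0, "ay": 0, "az": 0, "x": 0, "y": 0, "z": 4, "jaw": 255}, {"ax": 0, "ay": 0, "az": 0, "x": 0, "y": 0, "z": 5, "jaw": 255}, {"ax": 0, "ay": 0, "az": 0, "x": 0, "y": 0, "z": 5, "jaw": 255}, {"ax": 0, "ay": 0, "az": 0, "x": 2, "y": 1.5, "z": 2, "jaw": 255}, {"ax": 0, "ay": 0, "az": 0, "x": 3.4, "y": 2.4, "z": 0, "jaw": 255}, {"ax": 0, "ay": 0, "az": 0, "x": 3.4, "y": 2.4, "z": 0, "jaw": 255}, {"ax": 0, "ay": 0, "az": 0, "x": 3.4, "y": 2.4, "z": 0, "jaw": 255}, {"ax": 0, "ay": 0, "az": 0, "x": 3.4, "y": 2.4, "z": 0, "jaw": 255}, {"ax": 0, "ay": 0, "az": 0, "x": 3.4, "y": 2.4, "z": 0, "jaw": 255}, {"ax": 0, "ay": 0, "az": 0, "x": 3.4, "y": 2.4, "z": 0, "jaw": 255}, {"ax": 0, "ay": 0, "az": 0, "x": 2.4, "y": 2.4, "z": 0, "jaw": 255}, {"ax": 0, "ay": 0, "az": 0, "x": 1, "y": 1, "z": 0, "jaw": 255}, {"ax": 0, "ay": 0, "az": 0, "x": 0, "y": 0, "z": 0, "jaw": 255}, {"ax": 0, "ay": 0, "az": 0, "x": 0, "y": 0, "z": 0, "jaw": 255}]'

```text
t: 54.22
ee_pos: [0.6656, 0.0226, 0.1984]
tcp_rot: [0.72, 0.694, -0.006, -0.007]
contact_force: [-0.1, -0.0, -2.0]
grip_width: 0.0578
```

```bash
python3 - <<'E'
from h import *
st();tilt()
E
```

```text
t 54.23 pos cm [66.56  2.26 19.84] yaw -2.1 F [-0.1 -0.  -2. ] w 57.8
fix ax -0.09 ay -1.01
```

step_arm --rows '[{"ax": 0, "ay": -0.9, "az": 0, "x": 1.3, "y": -0.4, "z": 0, "jaw": 255}, {"ax": 0, "ay": 0, "az": 0, "x": 0, "y": 0, "z": -3, "jaw": 255}, {"ax": 0, "ay": 0, "az": 0, "x": 0, "y": 0, "z": -3, "jaw": 255}, {"ax": 0, "ay": 0, "az": 0, "x": 0, "y": 0, "z": -0.8, "jaw": 255}, {"ax": 0, "ay": 0, "az": 0, "x": 0, "y": 0, "z": -0.3, "jaw": 255}]'

```text
t: 54.85
ee_pos: [0.6811, 0.0124, 0.1289]
tcp_rot: [0.722, 0.692, 0.002, 0.002]
contact_force: [0.1, 0.1, -2.2]
grip_width: 0.0573
```

```bash
python3 - <<'E'
from h import *
st();tilt()
E
```

```text
t 54.85 pos cm [68.11  1.24 12.89] yaw -2.4 F [ 0.1  0.1 -2.2] w 57.3
fix ax 0.05 ay 0.36
```

step_arm --rows '[{"ax": 0, "ay": 0.2, "az": 0, "x": 0, "y": 0.6, "z": -0.3, "jaw": 255}, {"ax": 0, "ay": 0, "az": 0, "x": 0, "y": 0, "z": -0.25, "jaw": 255}, {"ax": 0, "ay": 0, "az": 0, "x": 0, "y": 0, "z": -0.15, "jaw": 255}, {"ax": 0, "ay": 0, "az": 0, "x": 0, "y": 0, "z": -0.1, "jaw": 255}]'

```text
t: 55.35
ee_pos: [0.6832, 0.0186, 0.1236]
tcp_rot: [0.722, 0.692, 0.002, 0.003]
contact_force: [0.3, 0.6, -1.3]
grip_width: 0.0578
```

```bash
python3 - <<'E'
from h import *
st();tilt()
E
```

```text
t 55.35 pos cm [68.32  1.86 12.36] yaw -2.4 F [ 0.3  0.6 -1.3] w 57.8
fix ax 0.09 ay 0.47
```

step_arm --rows '[{"ax": 0, "ay": 0.3, "az": 0, "x": -0.2, "y": 0, "z": -0.2, "jaw": 255}, {"ax": 0, "ay": 0, "az": 0, "x": 0, "y": 0, "z": -0.15, "jaw": 255}, {"ax": 0, "ay": 0, "az": 0, "x": 0, "y": 0, "z": -0.1, "jaw": 255}]'

```text
t: 55.72
ee_pos: [0.681, 0.0187, 0.1208]
tcp_rot: [0.722, 0.692, 0.0, 0.002]
contact_force: [-1.7, 0.3, 5.6]
grip_width: 0.0575
```

step_arm --rows '[{"ax": 0, "ay": 0, "az": 0, "x": 0, "y": 0, "z": 0, "jaw": 60}, {"ax": 0, "ay": 0, "az": 0, "x": 0, "y": 0, "z": 0, "jaw": 40}, {"ax": 0, "ay": 0, "az": 0, "x": 0, "y": 0, "z": 0, "jaw": 20}, {"ax": 0, "ay": 0, "az": 0, "x": 0, "y": 0, "z": 0, "jaw": 10}, {"ax": 0, "ay": 0, "az": 0, "x": 0, "y": 0, "z": 3, "jaw": 0}, {"ax": 0, "ay": 0, "az": 0, "x": 0, "y": 0, "z": 4, "jaw": 0}, {"ax": 0, "ay": 0, "az": 0, "x": 0, "y": 0, "z": 4, "jaw": 0}, {"ax": 0, "ay": 0, "az": 0, "x": -2.8, "y": -3.5, "z": 0, "jaw": 0}, {"ax": 0, "ay": 0, "az": 0, "x": -3.4, "y": -4.2, "z": 0, "jaw": 0}, {"ax": 0, "ay": 0, "az": 0, "x": -3.4, "y": -4.2, "z": 0, "jaw": 0}, {"ax": 0, "ay": 0, "az": 0, "x": -3.4, "y": -4.2, "z": 0, "jaw": 0}, {"ax": 0, "ay": 0, "az": 0, "x": -3.4, "y": -4.2, "z": -1, "jaw": 0}, {"ax": 0, "ay": 0, "az": 0, "x": -3.4, "y": -4.2, "z": -3, "jaw": 0}, {"ax": 0, "ay": 0, "az": 0, "x": -3.4, "y": -4.2, "z": -3, "jaw": 0}, {"ax": 0, "ay": 0, "az": 0, "x": -3, "y": -3.4, "z": -2, "jaw": 0}, {"ax": 0, "ay": 0, "az": 0, "x": 0, "y": 0, "z": 0, "jaw": 0}, {"ax": 0, "ay": 0, "az": 0, "x": 0, "y": 0, "z": 0, "jaw": 0}]'

```text
t: 57.85
ee_pos: [0.4151, -0.3124, 0.1437]
tcp_rot: [0.721, 0.693, 0.003, 0.009]
contact_force: [-0.2, -0.5, 0.4]
grip_width: 0.0871
```

```bash
python3 - <<'E'
from h import *
st();tilt();pots()
E
```

```text
t 57.85 pos cm [ 41.51 -31.24  14.37] yaw -2.3 F [-0.2 -0.5  0.4] w 87.1
fix ax 0.54 ay 0.99
pot [318. 173.] 165 bench [0.711  0.0199] shelf [0.6817 0.0191]
```

step_arm --rows '[{"ax": 0.5, "ay": 1, "az": 0, "x": -0.9, "y": -0.7, "z": -2, "jaw": 0}, {"ax": 0, "ay": 0, "az": 0, "x": 0, "y": 0, "z": -4, "jaw": 0}, {"ax": 0, "ay": 0, "az": 0, "x": 0, "y": 0, "z": -3, "jaw": 0}, {"ax": 0, "ay": 0, "az": 0, "x": 0, "y": 0, "z": -1.8, "jaw": 0}, {"ax": 0, "ay": 0, "az": 0, "x": 0, "y": 0, "z": -0.6, "jaw": 0}, {"ax": 0, "ay": 0, "az": 0, "x": 0, "y": 0, "z": 0, "jaw": 0}]'

```text
t: 58.65
ee_pos: [0.4093, -0.3177, 0.0248]
tcp_rot: [0.717, 0.697, -0.001, 0.001]
contact_force: [0.1, 0.1, 0.2]
grip_width: 0.087
```

```bash
python3 - <<'E'
from h import *
st();tilt()
E
```

```text
t 58.65 pos cm [ 40.93 -31.77   2.48] yaw -1.7 F [0.1 0.1 0.2] w 87.0
fix ax 0.23 ay 0.01
```

step_arm --rows '[{"ax": 0, "ay": 0, "az": 0, "x": -0.2, "y": -0.2, "z": -0.5, "jaw": 0}, {"ax": 0, "ay": 0, "az": 0, "x": 0, "y": 0, "z": 0, "jaw": 255}, {"ax": 0, "ay": 0, "az": 0, "x": 0, "y": 0, "z": 0, "jaw": 255}, {"ax": 0, "ay": 0, "az": 0, "x": 0, "y": 0, "z": 0, "jaw": 255}, {"ax": 0, "ay": 0, "az": 0, "x": 0, "y": 0, "z": 0, "jaw": 255}, {"ax": 0, "ay": 0, "az": 0, "x": 0, "y": 0, "z": 0, "jaw": 255}]'

```text
t: 59.4
ee_pos: [0.4083, -0.321, 0.0216]
tcp_rot: [0.717, 0.697, -0.002, 0.004]
contact_force: [-0.7, 0.7, -1.5]
grip_width: 0.0575
```

step_arm --rows '[{"ax": 0, "ay": 0, "az": 0, "x": 0, "y": 0, "z": 2, "jaw": 255}, {"ax": 0, "ay": 0, "az": 0, "x": 0, "y": 0, "z": 4, "jaw": 255}, {"ax": 0, "ay": 0, "az": 0, "x": 0, "y": 0, "z": 5, "jaw": 255}, {"ax": 0, "ay": 0, "az": 0, "x": 0, "y": 0, "z": 5, "jaw": 255}, {"ax": 0, "ay": 0, "az": 0, "x": 2, "y": 1.8, "z": 2, "jaw": 255}, {"ax": 0, "ay": 0, "az": 0, "x": 3.4, "y": 3, "z": 0, "jaw": 255}, {"ax": 0, "ay": 0, "az": 0, "x": 3.4, "y": 3, "z": 0, "jaw": 255}, {"ax": 0, "ay": 0, "az": 0, "x": 3.4, "y": 3, "z": 0, "jaw": 255}, {"ax": 0, "ay": 0, "az": 0, "x": 3.4, "y": 3, "z": 0, "jaw": 255}, {"ax": 0, "ay": 0, "az": 0, "x": 3.4, "y": 3, "z": 0, "jaw": 255}, {"ax": 0, "ay": 0, "az": 0, "x": 3.4, "y": 3, "z": 0, "jaw": 255}, {"ax": 0, "ay": 0, "az": 0, "x": 3, "y": 3, "z": 0, "jaw": 255}, {"ax": 0, "ay": 0, "az": 0, "x": 1.5, "y": 1.2, "z": 0, "jaw": 255}, {"ax": 0, "ay": 0, "az": 0, "x": 0, "y": 0, "z": 0, "jaw": 255}, {"ax": 0, "ay": 0, "az": 0, "x": 0, "y": 0, "z": 0, "jaw": 255}]'

```text
t: 61.28
ee_pos: [0.6773, -0.0688, 0.2004]
tcp_rot: [0.718, 0.696, -0.004, -0.003]
contact_force: [-0.9, -0.3, -1.3]
grip_width: 0.0574
```

```bash
python3 - <<'E'
from h import *
st();tilt()
E
```

```text
t 61.27 pos cm [67.73 -6.88 20.04] yaw -1.8 F [-0.9 -0.3 -1.3] w 57.4
fix ax 0.06 ay -0.60
```

step_arm --rows '[{"ax": 0, "ay": -0.5, "az": 0, "x": -0.2, "y": 0, "z": -3, "jaw": 255}, {"ax": 0, "ay": 0, "az": 0, "x": 0, "y": 0, "z": -3, "jaw": 255}, {"ax": 0, "ay": 0, "az": 0, "x": 0, "y": 0, "z": -1, "jaw": 255}, {"ax": 0, "ay": 0, "az": 0, "x": 0, "y": 0, "z": -0.3, "jaw": 255}, {"ax": 0, "ay": 0, "az": 0, "x": 0, "y": 0, "z": -0.3, "jaw": 255}, {"ax": 0, "ay": 0, "az": 0, "x": 0, "y": 0, "z": -0.15, "jaw": 255}]'

```text
t: 62.02
ee_pos: [0.6734, -0.0738, 0.1244]
tcp_rot: [0.72, 0.694, -0.001, 0.001]
contact_force: [0.6, -0.5, -2.2]
grip_width: 0.0573
```

```bash
python3 - <<'E'
from h import *
st();tilt()
E
```

```text
t 62.02 pos cm [67.34 -7.38 12.44] yaw -2.1 F [ 0.6 -0.5 -2.2] w 57.3
fix ax 0.18 ay 0.07
```

step_arm --rows '[{"ax": 0, "ay": 0, "az": 0, "x": 0.2, "y": 0, "z": -0.2, "jaw": 255}, {"ax": 0, "ay": 0, "az": 0, "x": 0, "y": 0, "z": -0.15, "jaw": 255}, {"ax": 0, "ay": 0, "az": 0, "x": 0, "y": 0, "z": -0.1, "jaw": 255}]'

```text
t: 62.4
ee_pos: [0.6765, -0.0738, 0.1216]
tcp_rot: [0.72, 0.694, -0.0, 0.003]
contact_force: [-2.1, 0.8, 3.3]
grip_width: 0.0577
```

step_arm --rows '[{"ax": 0, "ay": 0, "az": 0, "x": 0, "y": 0, "z": 0, "jaw": 60}, {"ax": 0, "ay": 0, "az": 0, "x": 0, "y": 0, "z": 0, "jaw": 40}, {"ax": 0, "ay": 0, "az": 0, "x": 0, "y": 0, "z": 0, "jaw": 20}, {"ax": 0, "ay": 0, "az": 0, "x": 0, "y": 0, "z": 0, "jaw": 10}, {"ax": 0, "ay": 0, "az": 0, "x": 0, "y": 0, "z": 3, "jaw": 0}, {"ax": 0, "ay": 0, "az": 0, "x": 0, "y": 0, "z": 4, "jaw": 0}, {"ax": 0, "ay": 0, "az": 0, "x": 0, "y": 0, "z": 4, "jaw": 0}, {"ax": 0, "ay": 0, "az": 0, "x": -2.6, "y": -3.5, "z": 0, "jaw": 0}, {"ax": 0, "ay": 0, "az": 0, "x": -3, "y": -4.4, "z": 0, "jaw": 0}, {"ax": 0, "ay": 0, "az": 0, "x": -3, "y": -4.4, "z": 0, "jaw": 0}, {"ax": 0, "ay": 0, "az": 0, "x": -3, "y": -4.4, "z": 0, "jaw": 0}, {"ax": 0, "ay": 0, "az": 0, "x": -3, "y": -4.4, "z": -1, "jaw": 0}, {"ax": 0, "ay": 0, "az": 0, "x": -3, "y": -4.4, "z": -3, "jaw": 0}, {"ax": 0, "ay": 0, "az": 0, "x": -3, "y": -4.4, "z": -3, "jaw": 0}, {"ax": 0, "ay": 0, "az": 0, "x": -2.5, "y": -3.6, "z": -2, "jaw": 0}, {"ax": 0, "ay": 0, "az": 0, "x": 0, "y": 0, "z": 0, "jaw": 0}, {"ax": 0, "ay": 0, "az": 0, "x": 0, "y": 0, "z": 0, "jaw": 0}]'

```text
t: 64.53
ee_pos: [0.4407, -0.4192, 0.146]
tcp_rot: [0.719, 0.695, 0.002, 0.01]
contact_force: [0.2, -0.6, 0.5]
grip_width: 0.0867
```

```bash
python3 - <<'E'
from h import *
st();tilt();pots()
E
```

```text
t 64.53 pos cm [ 44.07 -41.92  14.6 ] yaw -1.9 F [ 0.2 -0.6  0.5] w 86.7
fix ax 0.66 ay 0.91
pot [318.  172.9] 166 bench [0.7111 0.0198] shelf [0.6818 0.0191]
pot [356.4 174.2] 178 bench [ 0.7063 -0.0786] shelf [ 0.6774 -0.0719]
```

step_arm --rows '[{"ax": 0.6, "ay": 0.9, "az": 0, "x": 0, "y": 0, "z": -2, "jaw": 0}, {"ax": 0, "ay": 0, "az": 0, "x": 0, "y": 0, "z": -4, "jaw": 0}, {"ax": 0, "ay": 0, "az": 0, "x": 0, "y": 0, "z": -3, "jaw": 0}, {"ax": 0, "ay": 0, "az": 0, "x": 0, "y": 0, "z": -2, "jaw": 0}, {"ax": 0, "ay": 0, "az": 0, "x": 0, "y": 0, "z": -0.8, "jaw": 0}, {"ax": 0, "ay": 0, "az": 0, "x": 0, "y": 0, "z": 0, "jaw": 0}]'

```text
t: 65.32
ee_pos: [0.4464, -0.4137, 0.0235]
tcp_rot: [0.715, 0.699, -0.001, 0.001]
contact_force: [-0.2, -0.5, -0.9]
grip_width: 0.0869
```

```bash
python3 - <<'E'
from h import *
st();tilt()
E
```

```text
t 65.33 pos cm [ 44.64 -41.37   2.35] yaw -1.3 F [-0.2 -0.5 -0.9] w 86.9
fix ax 0.13 ay 0.01
```

step_arm --rows '[{"ax": 0, "ay": 0, "az": 0, "x": -0.5, "y": -0.5, "z": -0.3, "jaw": 0}, {"ax": 0, "ay": 0, "az": 0, "x": 0, "y": 0, "z": 0, "jaw": 255}, {"ax": 0, "ay": 0, "az": 0, "x": 0, "y": 0, "z": 0, "jaw": 255}, {"ax": 0, "ay": 0, "az": 0, "x": 0, "y": 0, "z": 0, "jaw": 255}, {"ax": 0, "ay": 0, "az": 0, "x": 0, "y": 0, "z": 0, "jaw": 255}, {"ax": 0, "ay": 0, "az": 0, "x": 0, "y": 0, "z": 0, "jaw": 255}]'

```text
t: 66.08
ee_pos: [0.4425, -0.4206, 0.0231]
tcp_rot: [0.715, 0.699, -0.001, 0.004]
contact_force: [0.8, -0.8, -1.5]
grip_width: 0.0577
```

step_arm --rows '[{"ax": 0, "ay": 0, "az": 0, "x": 0, "y": 0, "z": 2, "jaw": 255}, {"ax": 0, "ay": 0, "az": 0, "x": 0, "y": 0, "z": 4, "jaw": 255}, {"ax": 0, "ay": 0, "az": 0, "x": 0, "y": 0, "z": 5, "jaw": 255}, {"ax": 0, "ay": 0, "az": 0, "x": 0, "y": 0, "z": 5, "jaw": 255}, {"ax": 0, "ay": 0, "az": 0, "x": 1.8, "y": 1.8, "z": 2, "jaw": 255}, {"ax": 0, "ay": 0, "az": 0, "x": 2.9, "y": 3.2, "z": 0, "jaw": 255}, {"ax": 0, "ay": 0, "az": 0, "x": 2.9, "y": 3.2, "z": 0, "jaw": 255}, {"ax": 0, "ay": 0, "az": 0, "x": 2.9, "y": 3.2, "z": 0, "jaw": 255}, {"ax": 0, "ay": 0, "az": 0, "x": 2.9, "y": 3.2, "z": 0, "jaw": 255}, {"ax": 0, "ay": 0, "az": 0, "x": 2.9, "y": 3.2, "z": 0, "jaw": 255}, {"ax": 0, "ay": 0, "az": 0, "x": 2.9, "y": 3.2, "z": 0, "jaw": 255}, {"ax": 0, "ay": 0, "az": 0, "x": 2.5, "y": 2.5, "z": 0, "jaw": 255}, {"ax": 0, "ay": 0, "az": 0, "x": 1.2, "y": 1, "z": 0, "jaw": 255}, {"ax": 0, "ay": 0, "az": 0, "x": 0, "y": 0, "z": 0, "jaw": 255}, {"ax": 0, "ay": 0, "az": 0, "x": 0, "y": 0, "z": 0, "jaw": 255}]'

```text
t: 67.95
ee_pos: [0.672, -0.1656, 0.2232]
tcp_rot: [0.716, 0.698, -0.002, 0.006]
contact_force: [0.1, -0.3, -2.3]
grip_width: 0.0575
```

```bash
python3 - <<'E'
from h import *
st();tilt()
E
```

```text
t 67.95 pos cm [ 67.2  -16.56  22.32] yaw -1.4 F [ 0.1 -0.3 -2.3] w 57.5
fix ax 0.66 ay 0.35
```

step_arm --rows '[{"ax": 0.5, "ay": 0.3, "az": 0, "x": -0.1, "y": 0.5, "z": -3, "jaw": 255}, {"ax": 0, "ay": 0, "az": 0, "x": 0, "y": 0, "z": -3, "jaw": 255}, {"ax": 0, "ay": 0, "az": 0, "x": 0, "y": 0, "z": -2.4, "jaw": 255}, {"ax": 0, "ay": 0, "az": 0, "x": 0, "y": 0, "z": -0.7, "jaw": 255}, {"ax": 0, "ay": 0, "az": 0, "x": 0, "y": 0, "z": -0.3, "jaw": 255}]'

```text
t: 68.58
ee_pos: [0.6674, -0.1683, 0.1295]
tcp_rot: [0.719, 0.695, -0.001, 0.003]
contact_force: [-0.1, 0.2, -2.6]
grip_width: 0.0576
```

```bash
python3 - <<'E'
from h import *
st();tilt()
E
```

```text
t 68.58 pos cm [ 66.74 -16.83  12.95] yaw -1.9 F [-0.1  0.2 -2.6] w 57.6
fix ax 0.33 ay 0.09
```

step_arm --rows '[{"ax": 0.3, "ay": 0, "az": 0, "x": 0.3, "y": 0.4, "z": -0.25, "jaw": 255}, {"ax": 0, "ay": 0, "az": 0, "x": 0, "y": 0, "z": -0.2, "jaw": 255}, {"ax": 0, "ay": 0, "az": 0, "x": 0, "y": 0, "z": -0.15, "jaw": 255}, {"ax": 0, "ay": 0, "az": 0, "x": 0, "y": 0, "z": -0.1, "jaw": 255}]'

```text
t: 69.08
ee_pos: [0.6722, -0.1651, 0.1252]
tcp_rot: [0.719, 0.695, 0.002, 0.003]
contact_force: [-0.4, 0.5, -1.8]
grip_width: 0.0578
```

step_arm --rows '[{"ax": 0, "ay": 0, "az": 0, "x": 0, "y": 0, "z": -0.15, "jaw": 255}, {"ax": 0, "ay": 0, "az": 0, "x": 0, "y": 0, "z": -0.1, "jaw": 255}]'

```text
t: 69.32
ee_pos: [0.6723, -0.1649, 0.1232]
tcp_rot: [0.719, 0.695, 0.002, 0.003]
contact_force: [-1.3, 0.4, 2.3]
grip_width: 0.0574
```

Touching the shelf. I'll release, lift and retreat to the left-front, clear of everything, for the final check.

step_arm --rows '[{"ax": 0, "ay": 0, "az": 0, "x": 0, "y": 0, "z": 0, "jaw": 60}, {"ax": 0, "ay": 0, "az": 0, "x": 0, "y": 0, "z": 0, "jaw": 40}, {"ax": 0, "ay": 0, "az": 0, "x": 0, "y": 0, "z": 0, "jaw": 20}, {"ax": 0, "ay": 0, "az": 0, "x": 0, "y": 0, "z": 0, "jaw": 10}, {"ax": 0, "ay": 0, "az": 0, "x": 0, "y": 0, "z": 3, "jaw": 0}, {"ax": 0, "ay": 0, "az": 0, "x": 0, "y": 0, "z": 4, "jaw": 0}, {"ax": 0, "ay": 0, "az": 0, "x": 0, "y": 0, "z": 5, "jaw": 0}, {"ax": 0, "ay": 0, "az": 0, "x": -3, "y": -4, "z": 1, "jaw": 0}, {"ax": 0, "ay": 0, "az": 0, "x": -4, "y": -4, "z": 0, "jaw": 0}, {"ax": 0, "ay": 0, "az": 0, "x": -4, "y": -4, "z": 0, "jaw": 0}, {"ax": 0, "ay": 0, "az": 0, "x": -4, "y": -4, "z": 0, "jaw": 0}, {"ax": 0, "ay": 0, "az": 0, "x": -4, "y": -4, "z": 0, "jaw": 0}, {"ax": 0, "ay": 0, "az": 0, "x": -3, "y": -4, "z": 0, "jaw": 0}, {"ax": 0, "ay": 0, "az": 0, "x": -2, "y": -2, "z": 0, "jaw": 0}, {"ax": 0, "ay": 0, "az": 0, "x": 0, "y": 0, "z": 0, "jaw": 0}, {"ax": 0, "ay": 0, "az": 0, "x": 0, "y": 0, "z": 0, "jaw": 0}]'

```text
t: 71.32
ee_pos: [0.4261, -0.4321, 0.26]
tcp_rot: [0.718, 0.696, 0.002, 0.008]
contact_force: [0.2, 0.2, 0.6]
grip_width: 0.0869
```

```bash
python3 - <<'E'
from h import *
st();pots();packers()
snap('top','f1.png',(100,120,580,400),1.65); snap('scene','f2.png',(60,150,540,400),1.65)
E
```

```text
t 71.33 pos cm [ 42.61 -43.21  26.  ] yaw -1.8 F [0.2 0.2 0.6] w 86.9
pot [317.9 172.9] 165 bench [0.7111 0.02  ] shelf [0.6818 0.0192]
pot [356.2 174.3] 183 bench [ 0.7062 -0.0781] shelf [ 0.6773 -0.0714]
pot [394.9 175.5] 171 bench [ 0.7018 -0.1771] shelf [ 0.6732 -0.1629]
a 897 c [0.4939 0.2315] size [0.057 0.121] yaw 106.2 block [0.5057 0.1912]
b none
c 966 c [0.3588 0.2773] size [0.056 0.121] yaw 95.7 block [0.3629 0.2355]
d 916 c [0.5264 0.346 ] size [0.057 0.12 ] yaw 103.9 block [0.5365 0.3052]
```

View pics/f1.png

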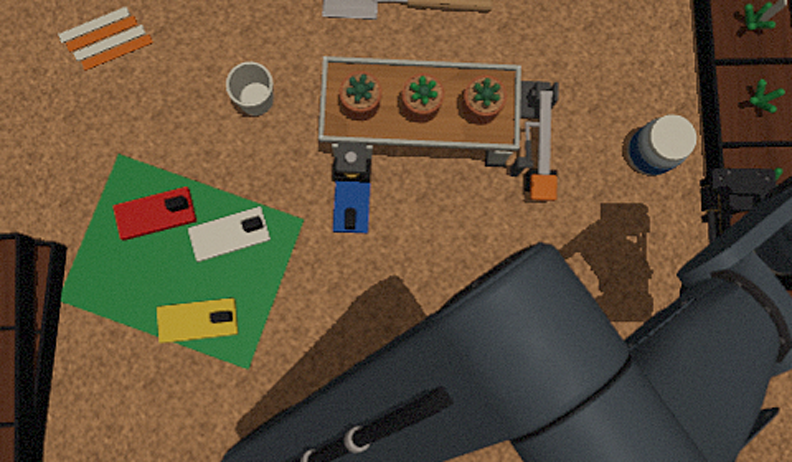

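View pics/f2.png

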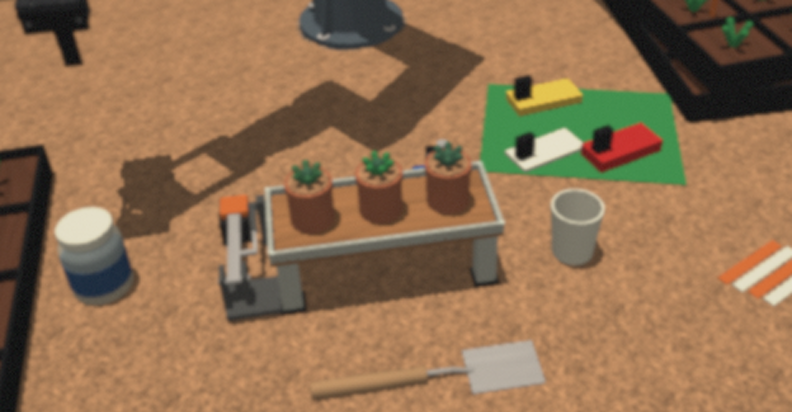

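The final pictures show:
- All three pots stand upright inside the lip: crop (360,92), (422,95) and (485,97).
- The lever is down, and the cup and jar are where they started.
- Blue is home under the foot.
- Yellow has been knocked about 3 cm since I put it down. Its near-left corner at (160,342) overhangs the mat edge slightly, so I'll mend that.

step_arm --rows '[{"ax": 0, "ay": 0, "az": 0.5, "x": 0.4, "y": 3, "z": 0, "jaw": 0}, {"ax": 0, "ay": 0, "az": 0.5, "x": 0.4, "y": 4.4, "z": 0, "jaw": 0}, {"ax": 0, "ay": 0, "az": 0.5, "x": 0.4, "y": 4.4, "z": 0, "jaw": 0}, {"ax": 0, "ay": 0, "az": 0.5, "x": 0.4, "y": 4.4, "z": 0, "jaw": 0}, {"ax": 0, "ay": 0, "az": 0.5, "x": 0.4, "y": 4.4, "z": 0, "jaw": 0}, {"ax": 0, "ay": 0, "az": 0.5, "x": 0.4, "y": 4.4, "z": 0, "jaw": 0}, {"ax": 0, "ay": 0, "az": 0.5, "x": 0.4, "y": 4.4, "z": 0, "jaw": 0}, {"ax": 0, "ay": 0, "az": 0.5, "x": -1, "y": 4.4, "z": 0, "jaw": 0}, {"ax": 0, "ay": 0, "az": 0.5, "x": -1, "y": 4.4, "z": 0, "jaw": 0}, {"ax": 0, "ay": 0, "az": 0.5, "x": -1.1, "y": 4.4, "z": 0, "jaw": 60}, {"ax": 0, "ay": 0, "az": 0.5, "x": -1.1, "y": 4.4, "z": 0, "jaw": 60}, {"ax": 0, "ay": 0, "az": 0.5, "x": -1.1, "y": 4.4, "z": 0, "jaw": 60}, {"ax": 0, "ay": 0, "az": 0.5, "x": -1.1, "y": 4.4, "z": -2, "jaw": 60}, {"ax": 0, "ay": 0, "az": 0.5, "x": -1.1, "y": 4.4, "z": -3, "jaw": 60}, {"ax": 0, "ay": 0, "az": 0.5, "x": -1.1, "y": 4.4, "z": -3, "jaw": 60}, {"ax": 0, "ay": 0, "az": 0, "x": 0, "y": 1, "z": -3, "jaw": 60}, {"ax": 0, "ay": 0, "az": 0, "x": 0, "y": 0, "z": -1, "jaw": 60}, {"ax": 0, "ay": 0, "az": 0, "x": 0, "y": 0, "z": 0, "jaw": 60}]'

```text
t: 73.78
ee_pos: [0.3701, 0.2573, 0.1414]
tcp_rot: [0.659, 0.752, 0.01, 0.015]
contact_force: [-0.3, -0.3, 0.0]
grip_width: 0.0666
```

```bash
python3 - <<'E'
from h import *
st();tilt()
E
```

```text
t 73.78 pos cm [37.01 25.73 14.14] yaw 7.6 F [-0.3 -0.3  0. ] w 66.6
fix ax 0.28 ay 2.05
```

step_arm --rows '[{"ax": 0.2, "ay": 1.9, "az": -1.8, "x": -0.8, "y": -2.2, "z": -1, "jaw": 60}, {"ax": 0, "ay": 0, "az": 0, "x": 0, "y": 0, "z": -3, "jaw": 60}, {"ax": 0, "ay": 0, "az": 0, "x": 0, "y": 0, "z": -4, "jaw": 60}, {"ax": 0, "ay": 0, "az": 0, "x": 0, "y": 0, "z": -1.8, "jaw": 60}, {"ax": 0, "ay": 0, "az": 0, "x": 0, "y": 0, "z": -0.7, "jaw": 60}, {"ax": 0, "ay": 0, "az": 0, "x": 0, "y": 0, "z": 0, "jaw": 60}]' --newtons 30

```text
t: 74.53
ee_pos: [0.3711, 0.2337, 0.0408]
tcp_rot: [0.673, 0.739, 0.008, 0.006]
contact_force: [-0.0, -0.0, 0.9]
grip_width: 0.0663
```

```bash
python3 - <<'E'
from h import *
st();tilt()
E
```

```text
t 74.53 pos cm [37.11 23.37  4.08] yaw 5.3 F [-0.  -0.   0.9] w 66.3
fix ax -0.22 ay 1.16
```

step_arm --rows '[{"ax": 0, "ay": 1, "az": 0, "x": -0.7, "y": 0.1, "z": -1.2, "jaw": 60}, {"ax": 0, "ay": 0, "az": 0, "x": 0, "y": 0, "z": 0, "jaw": 255}, {"ax": 0, "ay": 0, "az": 0, "x": 0, "y": 0, "z": 0, "jaw": 255}, {"ax": 0, "ay": 0, "az": 0, "x": 0, "y": 0, "z": 0, "jaw": 255}, {"ax": 0, "ay": 0, "az": 0, "x": 0, "y": 0, "z": 0, "jaw": 255}, {"ax": 0, "ay": 0, "az": 0, "x": 0, "y": 0, "z": 0, "jaw": 255}, {"ax": 0, "ay": 0, "az": 0, "x": 0, "y": 0, "z": 1, "jaw": 255}, {"ax": 0, "ay": 0, "az": 2, "x": 1, "y": -0.5, "z": 0, "jaw": 255}, {"ax": 0, "ay": 0, "az": 2, "x": 1, "y": -0.6, "z": 0, "jaw": 255}, {"ax": 0, "ay": 0, "az": 0, "x": 0.7, "y": -0.4, "z": 0, "jaw": 255}, {"ax": 0, "ay": 0, "az": 0, "x": 0, "y": 0, "z": 0, "jaw": 255}]'

```text
t: 75.9
ee_pos: [0.3923, 0.2198, 0.0423]
tcp_rot: [0.646, 0.763, 0.004, 0.0]
contact_force: [-0.3, -0.2, -2.0]
grip_width: 0.0157
```

```bash
python3 - <<'E'
from h import *
st();tilt()
E
```

```text
t 75.90 pos cm [39.23 21.98  4.23] yaw 9.5 F [-0.3 -0.2 -2. ] w 15.7
fix ax -0.31 ay 0.32
```

step_arm --rows '[{"ax": 0, "ay": 0, "az": 0, "x": 0, "y": 0, "z": -0.6, "jaw": 255}, {"ax": 0, "ay": 0, "az": 0, "x": 0, "y": 0, "z": -0.3, "jaw": 255}, {"ax": 0, "ay": 0, "az": 0, "x": 0, "y": 0, "z": -0.2, "jaw": 255}, {"ax": 0, "ay": 0, "az": 0, "x": 0, "y": 0, "z": -0.2, "jaw": 255}, {"ax": 0, "ay": 0, "az": 0, "x": 0, "y": 0, "z": 0, "jaw": 120}, {"ax": 0, "ay": 0, "az": 0, "x": 0, "y": 0, "z": 0, "jaw": 120}, {"ax": 0, "ay": 0, "az": 0, "x": 0, "y": 0, "z": 0, "jaw": 120}, {"ax": 0, "ay": 0, "az": 0, "x": 0, "y": 0, "z": 3, "jaw": 120}, {"ax": 0, "ay": 0, "az": 0, "x": 0, "y": 0, "z": 5, "jaw": 120}, {"ax": 0, "ay": 0, "az": 0, "x": 0, "y": 0, "z": 5, "jaw": 120}, {"ax": 0, "ay": 0, "az": 0, "x": -1, "y": 4, "z": 3, "jaw": 120}, {"ax": 0, "ay": 0, "az": 0, "x": -2, "y": 5, "z": 0, "jaw": 120}, {"ax": 0, "ay": 0, "az": 0, "x": -2, "y": 5, "z": 0, "jaw": 120}, {"ax": 0, "ay": 0, "az": 0, "x": -2, "y": 5, "z": 0, "jaw": 120}, {"ax": 0, "ay": 0, "az": 0, "x": -2, "y": 5, "z": 0, "jaw": 120}, {"ax": 0, "ay": 0, "az": 0, "x": -2, "y": 5, "z": 0, "jaw": 120}, {"ax": 0, "ay": 0, "az": 0, "x": 0, "y": 0, "z": 0, "jaw": 120}]'

```text
t: 78.03
ee_pos: [0.2754, 0.5186, 0.1981]
tcp_rot: [0.647, 0.763, 0.004, 0.001]
contact_force: [0.7, -0.5, 0.1]
grip_width: 0.046
```

```bash
python3 - <<'E'
from h import *
st();pots();packers()
im=cv2.imread('pics/last_top.png'); a=cv2.imread('pics/raw_f1.png')
roi=(slice(140,260),slice(290,460)) # stand, foot, lever unchanged since last look?
print('stand diff',np.abs(cv2.GaussianBlur(im,(5,5),0)[roi].astype(int)-cv2.GaussianBlur(a,(5,5),0)[roi]).mean())
E
```

```text
t 78.03 pos cm [27.54 51.86 19.81] yaw 9.4 F [ 0.7 -0.5  0.1] w 46.0
pot [317.9 172.9] 166 bench [0.7111 0.0199] shelf [0.6818 0.0192]
pot [356.2 174.3] 183 bench [ 0.7062 -0.0781] shelf [ 0.6773 -0.0714]
pot [394.8 175.3] 173 bench [ 0.7021 -0.177 ] shelf [ 0.6735 -0.1628]
a 882 c [0.4943 0.2316] size [0.056 0.121] yaw 106.2 block [0.5061 0.1913]
b none
c 933 c [0.3838 0.2621] size [0.056 0.121] yaw 100.1 block [0.3911 0.2207]
d 912 c [0.5264 0.3459] size [0.057 0.12 ] yaw 103.9 block [0.5365 0.3052]
stand diff 11.894199346405228
```

```bash
python3 -c "
from rig import r
print(r.sign_off())"
```

```text
the job is handed in; nothing more can be done
None
```

I handed the job in at 78 s of the 210 s allowed, with every step done in the order asked; signing off reports no verdict.

- **Packers:** White and blue both slid fully home. Yellow stopped twice with its nose at the foot's front face, at up to 15 N, so I did not try red. I put yellow back and pushed blue home until it met a firm stop at about 9 N.
- **Lever:** I then pressed it down to its solid stop (about 52 N at the end). It stayed down after I let go and was still down in the last pictures I viewed.
- **Pots:** All three stand upright inside the shelf lip. Their positions in the last check were the same to within 1 mm as in the pictures.
- **Mat:** White, yellow and red lie flat on it. Yellow had been knocked about 3 cm, leaving a corner over the mat's edge, so I picked it up and set it back within about 2 mm of where I had left it.
- **Cup and jar:** Both were where they started in the last pictures I viewed.

**One check disagreed:** I compared the stand area before and after mending yellow, and the brightness differed by about 12 levels. I put this down to the arm's moving shadow but did not view another picture. Blue's fit and the lever were last seen just before that; the mend stayed away from the stand.

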